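# Fit the long-life battery to the welder's air blower

## Task

Take the taller of the two battery packs off the charging station and fit it in the empty battery bay of the blower unit: hook its tongue under the lip of the bay while the pack is held with its other end raised, then swing that end down and press until the spring latch snaps over it and the pack lies fully home. Do not drop or force the pack, and leave the lower pack and the tools and can lying round the blower and the charger where they are.

Things in the scene. Friction and masses are not known exactly. Their poses are not given: they have to be found in the camera images.
- tall_pack: the long-life battery pack, loose: a black block 100 long (x) x 52 wide (y) x 45 mm tall, ribbed sides, 0.3-0.5 kg. Origin: centre of the block's underside, z up. Its -x end has the tongue, its +x end (tail) the catch ledge. On top: a grey square about the middle, four small white lamps near the tail. Starts flat in one of the charger's trays, tongue towards the charger's -x.
- tall_pack_nose (a point): middle of the end face of the tall pack's tongue, at (-63, 0, 11) mm in the pack's frame. The tongue sticks out 13 mm from the block, is 40 mm wide and 6 mm thick; its underside is 8 mm above the pack's underside.
- tall_pack_tail (a point): outer lower edge of the tall pack's catch ledge, at (55, 0, 4) mm in the pack's frame. The ledge sticks out 5 mm from the block, is 28 mm wide and spans 4 to 12 mm above the pack's underside.
- bay (a point): centre of the floor of the empty battery bay in the blower, 18 mm above the table; axes as the blower's, z up. When the tall pack is home its origin is here and its axes match. Lip end at -x, latch end at +x. Side walls 57 mm apart, 6 mm high, then flared out at 45 degrees up to 11 mm.
- lip (a point): middle of the lip's free lower edge, at (-51.5, 0, 16) mm from the bay point. The rigid lip is 4 mm thick (16 to 20 mm above the bay floor), 68 mm wide; under it a cavity goes back to a wall 15.5 mm behind the edge. Tilted, the pack's front face meets the lip's upper edge before it is home, so it has to slide on towards the lip as it swings down.
- tower (a point): middle of the upper front edge of the rigid latch tower, at (58.5, 0, 40) mm from the bay point; tower 40 mm high, 68 mm wide, latch in its middle. The pack goes in only with its tongue end tilted down at least 21 degrees (25 to 30 is comfortable, its lower front edge on the bay floor); tilted less, its tail meets the tower.
- latch (a joint): spring latch, m: 0 at rest, up to 0.006 pushed back to the bay's +x. Tooth 30 mm wide, out to x = 51 mm from the bay point, underside 13.5 mm above the floor; over it a ramp 30 degrees from vertical up to 36 mm. The tail rides on it from about 11 degrees of tilt, pushes it back 4 mm, is caught under the tooth. Takes some 6 to 12 N on the tail; the pack's weight alone does not.
- low_pack: the standard battery pack, the same in every way but only 30 mm tall: the other tray of the charger holds it. It stays there.
- blower: blower unit of an air-fed welding helmet on its back, grey plastic, 176 (x) x 225 (y) mm, base 18 mm thick; fixed. Origin: centre of its underside on the table. Battery bay on its +y side, floor centre at (0, 62, 18) mm; the fan hump with the round filter cover fills y -111 to -9 mm, 78 mm high. Its lip end (-x) faces the robot within 0.3 rad.
- charger: two-bay charging station, grey plastic, 170 (x) x 244 (y) mm, fixed. Origin: centre of its underside on the table; its -x side faces the robot within 0.3 rad. Trays at y = -58 and +58 mm, floors 16 mm above the table, rims 6 mm high and 60 mm apart across the pack; a 30 mm high console along the +x edge.
- chipping_hammer: chipping hammer lying behind the blower, 210 mm long, 25 mm high, a bystander
- magnet_square: triangular magnetic welding square lying behind the latch end of the blower, 100 mm, 20 mm high, a bystander
- wire_brush: wire brush lying in front of the charger, 210 mm long, 30 mm high, a bystander
- spray_can: spray can 190 mm tall, 64 mm across, standing beside the charger, a bystander
Not all that is in view belongs to the job. Leave any blue look-alike of the tall_pack alone.

How it is judged:
By the outcome, as a careful person would: the job done as asked, in the order asked, and still so for the second after the job is handed in, with the robot touching nothing.
It also fails if it takes over 54 s, if anything falls off the work surface, if the arm or the gripper's body presses on something with over 40 N, if the wrist force passes 120 N, or if a joint passes its speed limit or range.

## Robot

A 6-joint arm with a two-finger parallel gripper is mounted at the origin on the work surface. World frame = base frame: x ahead of the robot, y to its left, z up, the work surface at z = 0. Lengths are in mm, angles in rad, forces in N, time in s.
With the tool pointing down it reaches from about 350 to 875 mm from the base axis. Payload 4.2 kg.
Tool frame: the origin (TCP) lies midway between the tips of the shut fingers; the grasp point (between the pads) lies 19 mm behind it; z points along the fingers, y is the line along which they close (so a half turn about z gives the same grasp; the last joint's range is limited). The gripper opens to 85 mm and grips with 20 to 120 N. Pads are 22 mm wide; open, the fingers measure 114 mm over their backs; the gripper's body (76 mm by 85 mm) begins 54 mm behind the grasp point. The pads swing forward as they close: fully open they stand 13 mm farther back than shut.
Start: joints at [1.364, 0.385, 0.008, 0, -1.194, -0.259], TCP at [280.677, 558.408, 199.712] pointing down, gripper open.
Joint ranges: [-3.14, 3.14], [-1.21, 2.06], [-1.07, 1.41], [-3.16, 2.05], [-2.99, -0.16], [-3.1, 3.1]. Speed limits (rad/s): [2.79, 2.79, 3.14, 3.14, 3.14, 3.14].

## Interface

Orientations are given as a unit quaternion [x, y, z, w].
In Python, from bench import arm gives the robot as it stands.
- The arm moves only by the tool send_rows, never from a script. Its argument "targets" is a list of rows, each an object of numbers: "gripper": the gripper command: -1 is fully open, 1 is shut, values between are in proportion; "x", "y", "z": the shift along the tool's x, y, z in cm; "ax", "ay", "az": the turn, a rotation vector about the tool's x, y, z in degrees. A call has 1 to 5 rows; each row shifts and turns the commanded pose from where the row before left it, along the tool's axes as they then stand; what a row does not reach is not made up. A row lasts 1/12 s, in which the tool goes at most 41.7 mm and 7.16 degrees, less where a joint would pass 70% of its speed; a pose out of reach is approached as far as the arm can. A call is refused whole if a number of a shift passes 4.17 or a number of a turn 7.16, either way. A call with a gripper value outside its range is refused whole. The fingers move at their own pace and stop on an object; the grip force is fixed at half the most. Time passes only in rows, so rows that do not move let the fingers close. It gives the time, the measured TCP pose, the force, the opening and the grip force at its end, in the units of the state.
- arm.read_state(): the state, without advancing time (a new reading comes with each control period).
- arm.get_image(name): name is "scene" or "top" or "wrist"; returns (picture, depth): 480x640x3 uint8, red, green, blue; 480x640 float32, mm along the optical axis (not along the pixel's ray), 0 where there is no reading.
- arm.camera_model(name): a dict with "fx", "fy", "cx", "cy" (pixels), "distortion" ([k1, k2, p1, p2, k3] as OpenCV has them; the pictures are not rectified), "cam_to_world" (4x4, takes a point from camera to world coordinates). Camera axes: x right, y down, z forward; pixel columns grow to the right and rows downward; lengths in mm; the calibration is good to about 2 mm. A picture is of the moment at which its call begins: read the wrist's pose just before it. camera_model takes no time and is no camera call; for the wrist camera it gives the pose at the moment of the call.
- arm.job_done(): hands the job in; it is judged then, once.
Trained networks look in the newest picture that a camera, given by its name, has taken for a name from the list of things; names that differ only in an ending like _2 or _b are one class to them, and where a whole thing is asked for, a point or a joint stands for the part that bears it (a point fixed in the world has none). Each returns a list of dicts, best first, with "score" (0 to 1); they miss things now and then, are a little off and sometimes report something else, mostly with a low value. They report only what shows in the picture. A call takes as long as a camera call. They do not tell look-alikes from the thing itself.
- arm.boxes_of(camera, thing): "rect" ([left, top, width, height] in pixels, round what is visible of it).
The state is a dict: "clock": time; "joints": joint angles; "joint_vel": joint speeds; "joint_efforts": joint torques, N m; "position": TCP position; "ee_rot": TCP orientation; "contact_force": force on the tool from outside, world axes, zero at the start; "wrist_torque": the same for the moment, N m; "gripper_width": finger opening in mm; "grasp_force": force on a finger pad.
Only numpy, scipy, OpenCV 4.12 (cv2) and the standard library are available. Lean on these libraries where they do the work, as an engineer would, in place of code of your own. Each camera call takes 0.05 s, during which the arm holds its last target. There are 200 camera calls.

## Working session

There is one attempt and no reset: what is moved stays moved. The work goes in short steps, Python scripts to look and compute and a tool call to move; the robot and the scene stay as the last step left them, time stands still between calls to the robot, and variables do not carry over. Pictures are saved under pics/ and viewed, at most 10 in all, crops included, and the job is handed in when it is done.

Besides the shell and the picture viewer there is one more tool, called after "Request:" as name([rows], argument=value, ...), one row to a line, values as JSON. send_rows: Moves the arm, as the interface text tells. Its arguments: {"type":"object","properties":{"targets":{"type":"array"}},"required":["targets"]}

```bash
mkdir -p pics; ls
cat > h.py <<'E'
import numpy as np, cv2
from bench import arm
def save(n,im): cv2.imwrite('pics/'+n+'.png',cv2.cvtColor(im,cv2.COLOR_RGB2BGR))
def world(cam,depth,pts,m=None):
    m=m or arm.camera_model(cam)
    K=np.array([[m['fx'],0,m['cx']],[0,m['fy'],m['cy']],[0,0,1.]])
    pts=np.array(pts,float).reshape(-1,2)
    n=cv2.undistortPoints(pts[:,None],K,np.array(m['distortion'],float))[:,0]
    d=np.array([depth[int(round(v)),int(round(u))] for u,v in pts])
    P=np.c_[n*d[:,None],d,np.ones(len(d))]
    return (P@np.array(m['cam_to_world']).T)[:,:3]
def cloud(cam,depth,m=None):
    m=m or arm.camera_model(cam)
    K=np.array([[m['fx'],0,m['cx']],[0,m['fy'],m['cy']],[0,0,1.]])
    u,v=np.meshgrid(np.arange(640.),np.arange(480.))
    n=cv2.undistortPoints(np.c_[u.ravel(),v.ravel()][:,None],K,np.array(m['distortion'],float))[:,0]
    d=depth.ravel()
    P=np.c_[n*d[:,None],d,np.ones(len(d))]@np.array(m['cam_to_world']).T
    P[d==0]=np.nan
    return P[:,:3].reshape(480,640,3)
E
python3 - <<'E'
from h import *
print(arm.read_state())
for c in('scene','top'):
    im,d=arm.get_image(c); save(c+'1',im); np.save(c+'_d.npy',d)
    for t in('tall_pack','low_pack','blower','charger','bay','lip','tower','spray_can'):
        try:
            r=arm.boxes_of(c,t); print(c,t,[([int(q) for q in b['rect']],round(b['score'],2)) for b in r[:4]])
        except Exception as e: print(c,t,e)
print(arm.camera_model('top')['cam_to_world'])
E
```

```text
pics
{'clock': 0.0, 'joints': array([ 1.36357556e+00,  3.85561678e-01,  6.60394701e-03, -4.71524218e-04,
       -1.19400842e+00, -2.58589677e-01]), 'joint_vel': array([ 0.00112288, -0.0003385 ,  0.00073612, -0.00121437, -0.0005245 ,
        0.00039659]), 'joint_efforts': array([-4.88105923e-05, -3.92296994e+01,  1.88399470e+01,  4.18615133e+00,
       -4.63757257e-03,  1.92875476e-07]), 'position': array([280.42082484, 557.81825029, 198.61409252]), 'ee_rot': array([ 9.72979286e-01, -2.30889765e-01, -1.91194910e-04,  1.09018013e-03]), 'contact_force': array([0.71881949, 0.41300213, 0.02105296]), 'wrist_torque': array([ 0.07957234, -0.00102313,  0.02306553]), 'grasp_force': 0.0, 'gripper_width': 85.40446769240143}
scene tall_pack [([274, 175, 53, 34], 0.9), ([478, 303, 58, 57], 0.88), ([232, 150, 25, 44], 0.77), ([400, 172, 51, 36], 0.67)]
scene low_pack [([334, 238, 27, 46], 0.8)]
scene blower [([141, 190, 124, 90], 0.63)]
scene charger [([314, 236, 118, 77], 0.8), ([391, 237, 30, 49], 0.38), ([334, 238, 26, 48], 0.21)]
scene bay [([144, 193, 125, 91], 0.58), ([388, 239, 34, 48], 0.31
[... 193 characters left out ...]
pack [([340, 299, 61, 45], 0.88), ([101, 161, 52, 57], 0.84), ([213, 210, 34, 62], 0.8), ([426, 306, 46, 58], 0.72)]
top low_pack [([272, 203, 31, 59], 0.61)]
top blower [([383, 170, 120, 99], 0.86)]
top charger [([195, 186, 127, 96], 0.65)]
top bay [([384, 171, 121, 101], 0.59)]
top lip [([382, 169, 124, 99], 0.72)]
top tower [([201, 286, 104, 26], 0.65), ([385, 170, 122, 102], 0.61)]
top spray_can [([120, 215, 64, 47], 0.68)]
[[-1.55916642e-02 -9.86243205e-01  1.64563790e-01  3.68212668e+02]
 [-9.99875219e-01  1.49610588e-02 -5.07083654e-03  5.01902848e+01]
 [ 2.53902954e-03 -1.64622319e-01 -9.86353408e-01  1.01110350e+03]
 [ 0.00000000e+00  0.00000000e+00  0.00000000e+00  1.00000000e+00]]
```

View pics/top1.png

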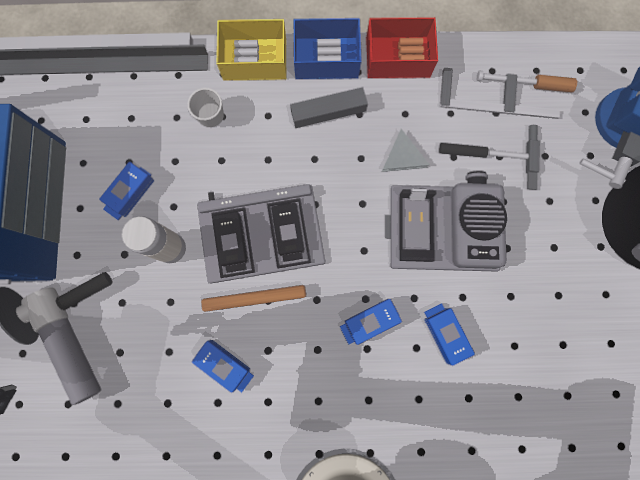

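View pics/scene1.png

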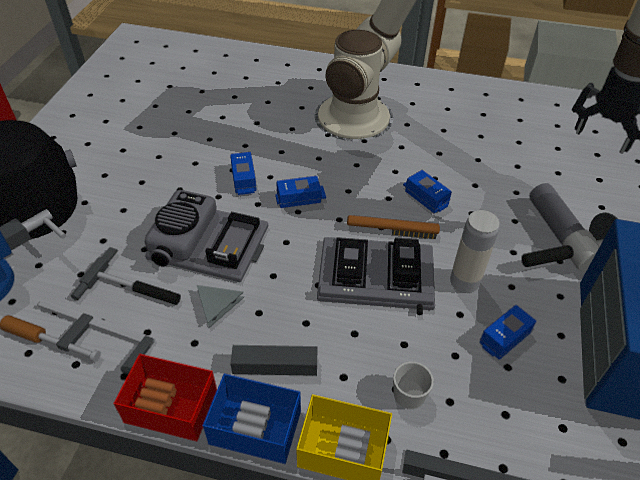

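Top view: black packs are in the charger at (230,241) and (287,232). Blue look-alikes are at (125,190), (371,322), (450,335) and (221,366). The blower is at (446,226) with its bay at (417,228). I'll measure heights next to find the taller pack.

Run:
```python
from h import *
im,d=arm.get_image('top'); C=cloud('top',d); np.save('Ct.npy',C)
ims,ds=arm.get_image('scene'); S=cloud('scene',ds)
def fit(P,lo,hi,xy=None):
    m=(P[...,2]>lo)&(P[...,2]<hi)
    q=P[m]; 
    r=cv2.minAreaRect(q[:,:2].astype(np.float32)); return len(q),np.round(q.mean(0),1),np.round(r[0],1),np.round(r[1],1),round(r[2],2)
for n,(u0,v0,u1,v1) in {'L':(213,205,252,278),'R':(270,198,308,265)}.items():
    W=C[v0:v1,u0:u1]; z=W[...,2]; print(n,np.nanpercentile(z,[2,25,50,75,90,98]).round(1))
    h=np.nanpercentile(z,90); print(fit(W,h-5,h+4))
for n,(u0,v0,u1,v1) in {'R':(334,238,366,286),'L':(388,238,424,288)}.items():
    W=S[v0:v1,u0:u1]; z=W[...,2]; print('scene',n,np.nanpercentile(z,[25,50,75,90,98]).round(1))
    h=np.nanpercentile(z,90); print(fit(W,h-5,h+4))
# base & walls
W=C[165:280,380:512]
for lo,hi in((12,22),(30,45),(50,64),(70,82)):
    print('blower',lo,fit(W,lo,hi))
W=C[180:290,192:330]
for lo,hi in((8,30),): print('charger',lo,fit(W,lo,hi))
big=cv2.resize(im[160:290,185:515],None,fx=2.42,fy=2.42,interpolation=cv2.INTER_CUBIC); save('crop1',big)
print('table z',np.nanmedian(C[340:400,520:600,2]),np.nanmedian(S[100:130,180:260,2]))
```

```text
L [12.8 18.7 35.9 60.4 62.  63.7]
(1292, array([521.3, 219.4,  60.7]), array([522. , 219.6]), array([100.2,  52.7]), 9.65)
R [13.2 18.4 39.2 45.8 47.3 48.8]
(1220, array([541.3, 104.9,  45.9]), array([541.7, 105. ]), array([100.3,  51.9]), 8.74)
scene R [24.7 45.4 47.9 49.5 51.1]
(836, array([544.6, 106.9,  47.8]), array([543.3, 106.8]), array([103.8,  51.6]), 8.58)
scene L [23.6 58.7 62.8 64.3 65.9]
(869, array([524.7, 221.3,  62.8]), array([522.9, 221.2]), array([102.1,  52.1]), 9.55)
blower 12 (4100, array([ 544.2, -173.6,   17.9]), array([ 565.7, -211. ]), array([235.3, 221.2]), 2.64)
blower 30 (661, array([ 517.1, -173.5,   37.9]), array([ 556.3, -218.6]), array([190.7, 196.5]), 88.33)
blower 50 (1023, array([ 565.2, -241.8,   58.6]), array([ 542.7, -246. ]), array([201.9, 195.9]), 15.03)
blower 70 (2031, array([ 546. , -276.9,   77.3]), array([ 543.6, -276.7]), array([ 93. , 149.4]), 83.36)
charger 8 (6420, array([532.4, 159.4,  18.5]), array([523.8, 161.9]), array([217.2, 257.7]), 3.48)
table z 0.10978371739048498 1.7880515821776726
```

View pics/crop1.png

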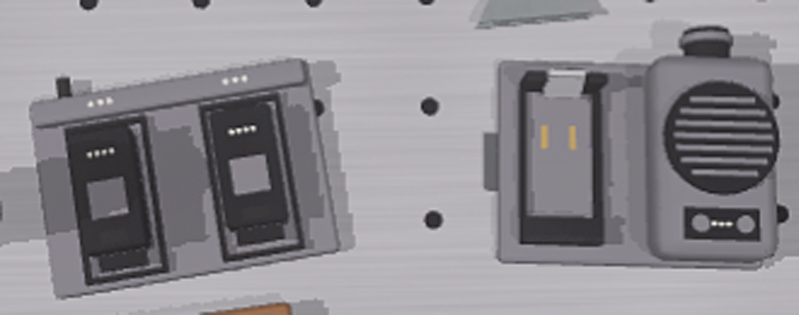

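Crop: the left pack, at (230,241) in the full image, stands with its top at z≈61. The right one at (287,232) is at z≈46, so the left is the tall pack (black, tongue toward the robot). The bay's dark lip is at about (416,255) and its tower at (419,192). Next I'll measure the bay's pose.

Run:
```python
from h import *
def comp(P,c,lo,hi,r=60):
    m=(P[...,2]>lo)&(P[...,2]<hi)&(np.hypot(P[...,0]-c[0],P[...,1]-c[1])<r)
    n,l,st,ce=cv2.connectedComponentsWithStats(m.astype(np.uint8))
    i=1+np.argmax(st[1:,4]); q=P[l==i]; r=cv2.minAreaRect(q[:,:2].astype(np.float32))
    return len(q),q.mean(0).round(1),np.round(r[0],1),np.round(r[1],1),round(r[2],2)
for cam in('top','scene'):
    im,d=arm.get_image(cam); P=cloud(cam,d)
    if cam=='top':
        pl=P[255,416];pt=P[192,419]; print(pl,pt)
    z0=0 if cam=='top' else 1.8
    m=(P[...,2]>25)&(P[...,2]<100)&(np.abs(P[...,0]-555)<120)&(np.abs(P[...,1]+200)<140)
    print(cam,'lip',comp(P,pl,34+z0,42+z0,60),'\n tower',comp(P,pt,54+z0,62+z0,60))
    # front/side edges of base
    m=(P[...,2]>12+z0)&(P[...,2]<85+z0)&(P[...,0]>440)&(P[...,0]<640)&(P[...,1]<-90)&(P[...,1]>-330)
    q=P[m]
    # front edge x_min as function of y
    pts=[]
    for y in range(-300,-130,5):
        s=q[abs(q[:,1]-y)<3]; 
        if len(s)>5: pts.append((y,np.percentile(s[:,0],2)))
    pts=np.array(pts); a=np.polyfit(pts[:,0],pts[:,1],1); 
    g=abs(pts[:,1]-np.polyval(a,pts[:,0]))<4; a=np.polyfit(*pts[g].T,1); print(' front slope deg',np.degrees(np.arctan(-a[0])),a,g.sum())
    pts=[]
    for x in list(range(475,510,4))+list(range(580,620,4)):
        s=q[abs(q[:,0]-x)<3]
        if len(s)>5: pts.append((x,np.percentile(s[:,1],98)))
    pts=np.array(pts);print(pts.round(1).tolist()); a=np.polyfit(*pts.T,1); print(' side deg',np.degrees(np.arctan(a[0])))
m=arm.camera_model('wrist');s=arm.read_state();print(m['fx'],m['cx'],np.array(m['cam_to_world']).round(2),s['position'])
```

```text
[ 484.2999014  -152.22310696   36.72245056] [ 609.60154285 -160.77017593   54.88739506]
top lip (361, array([ 484.9, -154.8,   38. ]), array([ 484.8, -155.2]), array([67.7, 21.6]), 86.35) 
 tower (65, array([ 613.3, -160.9,   57.7]), array([ 612.7, -160.1]), array([10.3, 28.1]), 0.14)
 front slope deg -2.3979492710112646 [4.18765632e-02 4.68984660e+02] 34
[[475.0, -109.1], [479.0, -109.3], [483.0, -109.1], [487.0, -109.1], [491.0, -110.7], [495.0, -109.3], [499.0, -109.2], [503.0, -111.2], [507.0, -110.2], [580.0, -113.3], [584.0, -113.3], [588.0, -112.9], [592.0, -113.2], [596.0, -113.7], [600.0, -113.7], [604.0, -115.2], [608.0, -114.3], [612.0, -114.2], [616.0, -113.0]]
 side deg -2.1218274023394965
scene lip (225, array([ 485. , -153.6,   39.5]), array([ 484.2, -153.4]), array([68.1, 26.3]), 88.37) 
 tower (80, array([ 612.4, -169.2,   59.8]), array([ 612.3, -167.8]), array([47.7, 11.8]), 79.87)
 front slope deg -5.190319193885073 [9.08367705e-02 4.92369323e+02] 25
[[475.0, -105.9], [479.0, -106.8], [483.0, -108.8], [487.0, -107.6], [491.0, -108.6], [495.0, -108.9], [499.0, -108.8], [503.0, -106.5], [507.0, -107.6], [580.0, -111.3], [584.0, -109.5], [588.0, -111.2], [592.0, -112.4], [596.0, -110.8], [600.0, -109.7], [604.0, -111.1], [608.0, -112.6], [612.0, -119.2], [616.0, -119.3]]
 side deg -2.879217781284319
364.47723517803644 318.78389184646016 [[-4.5000e-01 -8.6000e-01 -2.6000e-01  3.4532e+02]
 [-8.9000e-01  4.3000e-01  1.3000e-01  5.2767e+02]
 [ 0.0000e+00  2.9000e-01 -9.6000e-01  3.7328e+02]
 [ 0.0000e+00  0.0000e+00  0.0000e+00  1.0000e+00]] [280.677542   558.41353269 199.71017282]
```

```bash
cat > plan.py <<'E'
from h import *
from scipy.spatial.transform import Rotation as R
import json,sys
def tgt(yaw,tilt=0):  # deg; tool x along object x; tilt = -x end lowered
    return R.from_euler('z',yaw,degrees=True)*R.from_euler('y',-tilt,degrees=True)*R.from_euler('x',180,degrees=True)
def plan(p,rot,n=5,step=41,ang=7.0,grip=-1,start=None):
    if start is None:
        s=arm.read_state(); start=(np.array(s['position']),R.from_quat(s['ee_rot']))
    P,Q=start
    rows=[]
    for i in range(n):
        dp=(Q.inv()).apply(np.array(p)-P); k=min(1,step/max(1e-6,np.linalg.norm(dp)))
        rv=(Q.inv()*rot).as_rotvec(degrees=True); ka=min(1,ang/max(1e-6,np.linalg.norm(rv)))
        dp=np.round(dp*k/10,2); rv=np.round(rv*ka,1)
        P=P+Q.apply(dp*10); Q=Q*R.from_rotvec(rv,degrees=True)
        rows.append(dict(gripper=grip,x=dp[0],y=dp[1],z=dp[2],ax=rv[0],ay=rv[1],az=rv[2]))
        if np.linalg.norm(p-P)<.3 and np.linalg.norm((Q.inv()*rot).as_rotvec())<.004: break
    print(json.dumps(rows)); print('left',np.round(np.array(p)-P,1)); return P,Q
def st():
    s=arm.read_state();q=R.from_quat(s['ee_rot']);x=q.apply([1,0,0])
    print('t',round(s['clock'],2),'p',np.round(s['position'],1),'yaw',np.degrees(np.arctan2(x[1],x[0])).round(2),'tilt',np.degrees(np.arcsin(x[2])).round(2),'F',np.round(s['contact_force'],1),'M',np.round(s['wrist_torque'],2),'w',round(s['gripper_width'],1),'g',round(s['grasp_force'],1))
E
python3 - <<'E'
from plan import *
s=None
for k in range(4):
    p=[300,525,262] if k==0 else [570,40,262]
    s=plan(p,tgt(3.5),n=1 if k==0 else 5,start=s,step=41 if k else 41)
E
```

```text
[{"gripper": -1, "x": 1.81, "y": 1.18, "z": -3.49, "ax": 0.0, "ay": 0.0, "az": -7.0}]
left [  8.5 -14.7  27.4]
[{"gripper": -1, "x": 3.08, "y": 2.7, "z": -0.2, "ax": 0.0, "ay": 0.0, "az": -7.0}, {"gripper": -1, "x": 2.73, "y": 3.05, "z": -0.2, "ax": 0.0, "ay": 0.0, "az": -7.0}, {"gripper": -1, "x": 2.34, "y": 3.36, "z": -0.2, "ax": 0.0, "ay": 0.0, "az": -7.0}, {"gripper": -1, "x": 1.91, "y": 3.62, "z": -0.19, "ax": 0.0, "ay": 0.0, "az": -2.2}, {"gripper": -1, "x": 1.77, "y": 3.69, "z": -0.2, "ax": 0.0, "ay": 0.0, "az": 0.0}]
left [ 178.8 -320.9   17.5]
[{"gripper": -1, "x": 1.77, "y": 3.69, "z": -0.19, "ax": 0.0, "ay": 0.0, "az": 0.0}, {"gripper": -1, "x": 1.77, "y": 3.69, "z": -0.2, "ax": 0.0, "ay": 0.0, "az": 0.0}, {"gripper": -1, "x": 1.77, "y": 3.69, "z": -0.19, "ax": 0.0, "ay": 0.0, "az": 0.0}, {"gripper": -1, "x": 1.77, "y": 3.69, "z": -0.2, "ax": 0.0, "ay": 0.0, "az": 0.0}, {"gripper": -1, "x": 1.77, "y": 3.69, "z": -0.19, "ax": 0.0, "ay": 0.0, "az": 0.0}]
left [  79.2 -142.2    7.8]
[{"gripper": -1, "x": 1.77, "y": 3.69, "z": -0.2, "ax": 0.0, "ay": 0.0, "az": 0.0}, {"gripper": -1, "x": 1.77, "y": 3.69, "z": -0.19, "ax": 0.0, "ay": 0.0, "az": 0.0}, {"gripper": -1, "x": 1.77, "y": 3.69, "z": -0.2, "ax": 0.0, "ay": 0.0, "az": 0.0}, {"gripper": -1, "x": 1.72, "y": 3.61, "z": -0.19, "ax": 0.0, "ay": 0.0, "az": 0.0}]
left [ 0.  0. -0.]
```

Request:
send_rows([
  {"gripper": -1, "x": 0, "y": 0, "z": -4, "ax": 0, "ay": 0, "az": -7},
  {"gripper": -1, "x": 3, "y": 2.2, "z": -1.6, "ax": 0, "ay": 0, "az": -7},
  {"gripper": -1, "x": 2.8, "y": 2.7, "z": -0.5, "ax": 0, "ay": 0, "az": -7},
  {"gripper": -1, "x": 2.3, "y": 3.3, "z": 0, "ax": 0, "ay": 0, "az": -7},
  {"gripper": -1, "x": 1.9, "y": 3.6, "z": 0, "ax": 0, "ay": 0, "az": -2.2},
])

```text
clock: 1.52
position: [362.9, 423.4, 261.4]
ee_rot: [0.999, 0.034, 0.0, -0.001]
contact_force: [1.2, 0.6, -1.0]
gripper_width: 85.1
grasp_force: 0.0
```

Request:
send_rows([
  {"gripper": -1, "x": 1.8, "y": 3.7, "z": 0, "ax": 0, "ay": 0, "az": 0},
  {"gripper": -1, "x": 1.8, "y": 3.7, "z": 0, "ax": 0, "ay": 0, "az": 0},
  {"gripper": -1, "x": 1.8, "y": 3.7, "z": 0, "ax": 0, "ay": 0, "az": 0},
  {"gripper": -1, "x": 1.8, "y": 3.7, "z": 0, "ax": 0, "ay": 0, "az": 0},
  {"gripper": -1, "x": 1.8, "y": 3.7, "z": 0, "ax": 0, "ay": 0, "az": 0},
])

```text
clock: 1.93
position: [464.0, 243.4, 261.1]
ee_rot: [1.0, 0.031, 0.0, -0.0]
contact_force: [1.2, 1.1, -0.1]
gripper_width: 85.2
grasp_force: 0.0
```

Run:
```python
from plan import *
st(); plan([570,40,262],tgt(3.5))
```

```text
t 1.93 p [464.  243.4 261.1] yaw 3.54 tilt 0.04 F [ 1.2  1.1 -0.1] M [ 0.04 -0.06  0.04] w 85.2 g 0.0
[{"gripper": -1, "x": 1.67, "y": 3.75, "z": -0.02, "ax": -0.0, "ay": -0.0, "az": 0.0}, {"gripper": -1, "x": 1.67, "y": 3.75, "z": -0.02, "ax": -0.0, "ay": -0.0, "az": 0.0}, {"gripper": -1, "x": 1.67, "y": 3.75, "z": -0.01, "ax": -0.0, "ay": -0.0, "az": 0.0}, {"gripper": -1, "x": 1.66, "y": 3.75, "z": -0.02, "ax": -0.0, "ay": -0.0, "az": 0.0}, {"gripper": -1, "x": 1.67, "y": 3.75, "z": -0.01, "ax": -0.0, "ay": -0.0, "az": 0.0}]
left [ 11.2 -21.4   0.1]
```

Request:
send_rows([
  {"gripper": -1, "x": 1.8, "y": 3.7, "z": 0},
  {"gripper": -1, "x": 1.8, "y": 3.7, "z": 0},
  {"gripper": -1, "x": 1.8, "y": 3.7, "z": 0},
  {"gripper": -1, "x": 1.8, "y": 3.7, "z": 0},
  {"gripper": -1, "x": 1.8, "y": 3.7, "z": 0},
])

```text
$.targets[0]: bad value
```

Run:
```python
from plan import *
for k in range(8): im,d=arm.get_image('wrist')
st()
im,d=arm.get_image('wrist'); m=arm.camera_model('wrist'); save('wrist1',im); C=cloud('wrist',d,m); np.save('Cw.npy',C); np.save('Iw.npy',im)
st()
for t in('tall_pack','low_pack','blower','charger','bay'):
    print(t,[([int(q) for q in b['rect']],round(b['score'],2)) for b in arm.boxes_of('wrist',t)[:4]])
```

```text
t 2.33 p [463.  246.4 260.7] yaw 3.63 tilt -0.0 F [-0.2  1.3 -0.3] M [ 0.02  0.02 -0.01] w 85.7 g 0.0
t 2.38 p [463.  246.4 260.7] yaw 3.63 tilt -0.0 F [1.  0.3 0.1] M [-0.04 -0.    0.  ] w 85.6 g 0.0
tall_pack [([316, 88, 57, 113], 0.92), ([502, 258, 105, 75], 0.85), ([622, 280, 16, 75], 0.83), ([83, 0, 108, 82], 0.76)]
low_pack []
blower [([602, 79, 37, 137], 0.7)]
charger [([279, 40, 230, 176], 0.63)]
bay [([599, 78, 40, 140], 0.67), ([318, 88, 58, 116], 0.24)]
```

View pics/wrist1.png

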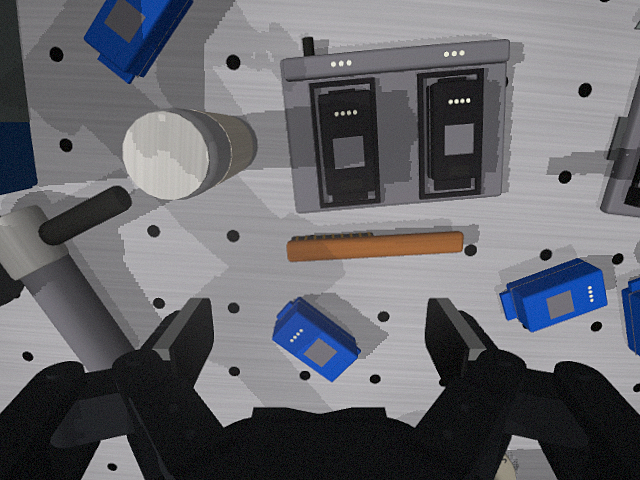

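Wrist view: the tall pack is at (346,145) and the low pack at (450,135), with blue look-alikes at (317,338), (555,295) and (140,30). The blower is cut off at the right edge. I'll move on so the blower is in view too.

Request:
send_rows([
  {"gripper": -1, "x": 0, "y": 4.1, "z": 0, "ax": 0, "ay": 0, "az": 0},
  {"gripper": -1, "x": 0, "y": 4.1, "z": 0, "ax": 0, "ay": 0, "az": 0},
  {"gripper": -1, "x": 0, "y": 4.1, "z": 0, "ax": 0, "ay": 0, "az": 0},
  {"gripper": -1, "x": 0, "y": 4.1, "z": 0, "ax": 0, "ay": 0, "az": 0},
  {"gripper": -1, "x": 0, "y": 4.1, "z": 0, "ax": 0, "ay": 0, "az": 0},
])

```text
clock: 3.05
position: [475.8, 39.2, 261.0]
ee_rot: [1.0, 0.031, 0.0, -0.0]
contact_force: [0.8, 0.5, -0.5]
gripper_width: 85.3
grasp_force: 0.0
```

Run:
```python
from plan import *
for k in range(4): im,d=arm.get_image('wrist')
st()
im,d=arm.get_image('wrist'); m=arm.camera_model('wrist'); save('wrist2',im); C=cloud('wrist',d,m); np.save('Cw2.npy',C); np.save('Iw2.npy',im)
for t in('tall_pack','blower','charger','bay'):
    print(t,[([int(q) for q in b['rect']],round(b['score'],2)) for b in arm.boxes_of('wrist',t)[:4]])
def rect(P,lo,hi,x0,x1,y0,y1):
    q=P[(P[...,2]>lo)&(P[...,2]<hi)&(P[...,0]>x0)&(P[...,0]<x1)&(P[...,1]>y0)&(P[...,1]<y1)]
    if len(q)<10: return len(q)
    r=cv2.minAreaRect(q[:,:2].astype(np.float32)); return len(q),q.mean(0).round(1),np.round(r[0],1),np.round(r[1],1),round(r[2],2)
for n,P in(('w1',np.load('Cw.npy')),('w2',C)):
    print(n,'pack',rect(P,55,68,455,590,180,260))
    print(n,'low',rect(P,40,52,475,610,65,145))
    print(n,'lip',rect(P,34,42,450,520,-200,-112))
    print(n,'tower',rect(P,52,63,590,640,-202,-112))
    print(n,'hump',rect(P,73,83,460,640,-340,-200))
```

```text
t 3.25 p [476.1  39.8 260.8] yaw 3.37 tilt 0.02 F [ 0.1 -0.3  0.3] M [ 0.06 -0.02 -0.02] w 85.3 g 0.0
tall_pack [([109, 296, 56, 56], 0.95), ([471, 274, 67, 87], 0.91), ([340, 257, 103, 75], 0.83), ([109, 87, 79, 114], 0.55)]
blower [([435, 45, 202, 192], 0.81), ([455, 0, 97, 23], 0.44)]
charger [([86, 35, 237, 179], 0.76)]
bay [([433, 44, 204, 195], 0.55)]
w1 pack (5264, array([522.8, 223.8,  60.3]), array([521. , 223.2]), array([100.2,  52.8]), 9.28)
w1 low (4909, array([542.9, 110.2,  45.3]), array([541.4, 108.7]), array([100.2,  53.6]), 9.36)
w1 lip (49, array([ 481.4, -118.1,   36.2]), array([ 483.9, -117.6]), array([18.4,  3.8]), 5.7)
w1 tower 0
w1 hump 0
w2 pack (5090, array([523. , 222.6,  60.1]), array([521.2, 223.5]), array([100. ,  53.1]), 9.57)
w2 low (4967, array([543.4, 109. ,  45.2]), array([541.5, 109.1]), array([100.7,  52.8]), 8.87)
w2 lip (1191, array([ 484.9, -150. ,   37.3]), array([ 484.7, -150.8]), array([69.1, 22. ]), 87.95)
w2 tower (713, array([ 610.7, -155.4,   56.6]), array([ 611. , -155.9]), array([69.1, 12.3]), 87.51)
w2 hump (3158, array([ 549.1, -251.9,   77.6]), array([ 547.4, -251. ]), array([92.8, 44.8]), 15.18)
```

View pics/wrist2.png

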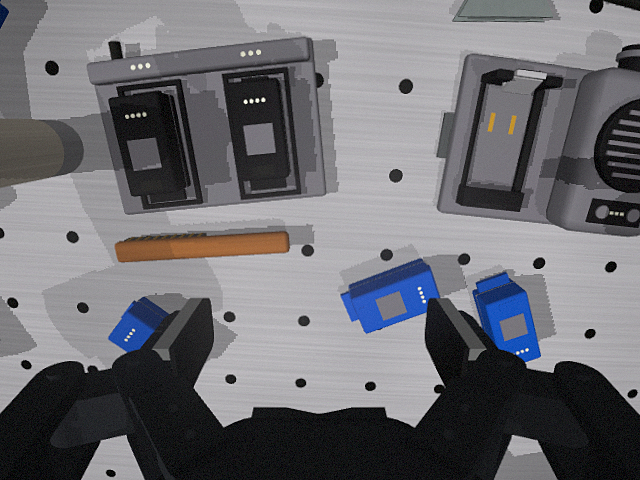

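Wrist view 2: the tall pack is at (145,145), the low pack at (260,130), the bay floor at (502,125), the lip at (490,195) and the tower at (520,75). Everything agrees in height and size. Next I'll check the spray can clearance and plan the approach.

Run:
```python
from plan import *
C=np.load('Cw.npy'); 
for C in (np.load('Cw.npy'),np.load('Ct.npy')):
    q=C[(C[...,2]>180)&(C[...,2]<200)&(C[...,1]>260)&(C[...,0]>420)]; print(len(q),cv2.minAreaRect(q[:,:2].astype(np.float32)))
s=plan([542,225,130],tgt(9.4))
s=plan([543,226,90],tgt(9.4),start=s)
s=plan([543,226,27],tgt(9.4),start=s,step=25)
```

```text
6388 ((510.8896179199219, 353.0451354980469), (58.975364685058594, 59.063961029052734), 37.70366287231445)
2565 ((607.5468139648438, 463.64373779296875), (298.4534912109375, 273.518798828125), 3.683732032775879)
[{"gripper": -1, "x": 1.35, "y": -3.12, "z": 2.29, "ax": -0.0, "ay": 0.0, "az": -5.8}, {"gripper": -1, "x": 1.66, "y": -2.97, "z": 2.28, "ax": -0.0, "ay": 0.0, "az": 0.0}, {"gripper": -1, "x": 1.66, "y": -2.97, "z": 2.28, "ax": -0.0, "ay": 0.0, "az": 0.0}, {"gripper": -1, "x": 1.66, "y": -2.97, "z": 2.29, "ax": -0.0, "ay": 0.0, "az": 0.0}, {"gripper": -1, "x": 1.67, "y": -2.97, "z": 2.28, "ax": -0.0, "ay": 0.0, "az": 0.0}]
left [  8.3  23.  -16.4]
[{"gripper": -1, "x": 0.87, "y": -1.46, "z": 3.73, "ax": -0.0, "ay": 0.0, "az": 0.0}, {"gripper": -1, "x": 0.44, "y": -0.76, "z": 1.91, "ax": -0.0, "ay": 0.0, "az": 0.0}]
left [-0. -0. -0.]
[{"gripper": -1, "x": -0.0, "y": 0.0, "z": 2.5, "ax": -0.0, "ay": 0.0, "az": 0.0}, {"gripper": -1, "x": -0.0, "y": 0.0, "z": 2.5, "ax": -0.0, "ay": 0.0, "az": 0.0}, {"gripper": -1, "x": -0.0, "y": 0.0, "z": 1.3, "ax": -0.0, "ay": 0.0, "az": 0.0}]
left [ 0. -0. -0.]
```

Request:
send_rows([
  {"gripper": -1, "x": 1.4, "y": -3.1, "z": 2.3, "ax": 0, "ay": 0, "az": -6},
  {"gripper": -1, "x": 1.7, "y": -3, "z": 2.3, "ax": 0, "ay": 0, "az": 0},
  {"gripper": -1, "x": 1.7, "y": -3, "z": 2.3, "ax": 0, "ay": 0, "az": 0},
  {"gripper": -1, "x": 1.7, "y": -3, "z": 2.3, "ax": 0, "ay": 0, "az": 0},
  {"gripper": -1, "x": 1.7, "y": -3, "z": 2.3, "ax": 0, "ay": 0, "az": 0},
])

```text
clock: 3.92
position: [535.4, 204.8, 144.7]
ee_rot: [0.996, 0.084, 0.0, -0.0]
contact_force: [1.5, -0.5, 1.5]
gripper_width: 85.4
grasp_force: 0.0
```

Request:
send_rows([
  {"gripper": -1, "x": 0.9, "y": -1.5, "z": 2, "ax": 0, "ay": 0, "az": 0},
  {"gripper": -1, "x": 0.4, "y": -0.7, "z": 1.5, "ax": 0, "ay": 0, "az": 0},
  {"gripper": -1, "x": 0, "y": 0, "z": 0, "ax": 0, "ay": 0, "az": 0},
])

```text
clock: 4.17
position: [542.5, 227.7, 106.2]
ee_rot: [0.996, 0.085, -0.003, 0.002]
contact_force: [-0.3, -0.3, 0.3]
gripper_width: 85.2
grasp_force: 0.0
```

Run:
```python
from plan import *
im,d=arm.get_image('wrist'); save('wrist3',im[:,100:540]); C=cloud('wrist',d)
st()
q=C[(C[...,2]>54)&(C[...,2]<68)&(C[...,1]>190)&(C[...,1]<256)&(C[...,0]>455)&(C[...,0]<590)]
print(len(q),q.mean(0),cv2.minAreaRect(q[:,:2].astype(np.float32)))
plan([543,226,27],tgt(9.4),step=25)
```

```text
t 4.22 p [543.3 226.9 108.5] yaw 9.67 tilt -0.25 F [-0.3 -1.3 -0.3] M [-0.02  0.   -0.02] w 85.4 g 0.0
11220 [526.76460717 223.4719985   62.50334392] ((522.367431640625, 222.67298889160156), (99.72354125976562, 52.715396881103516), 9.211237907409668)
[{"gripper": -1, "x": -0.0, "y": 0.02, "z": 2.5, "ax": 0.1, "ay": 0.3, "az": 0.3}, {"gripper": -1, "x": -0.01, "y": 0.03, "z": 2.5, "ax": 0.0, "ay": -0.0, "az": -0.0}, {"gripper": -1, "x": -0.02, "y": 0.02, "z": 2.5, "ax": 0.0, "ay": -0.0, "az": -0.0}, {"gripper": -1, "x": -0.0, "y": 0.01, "z": 0.65, "ax": 0.0, "ay": -0.0, "az": -0.0}]
left [-0.  0.  0.]
```

View pics/wrist3.png

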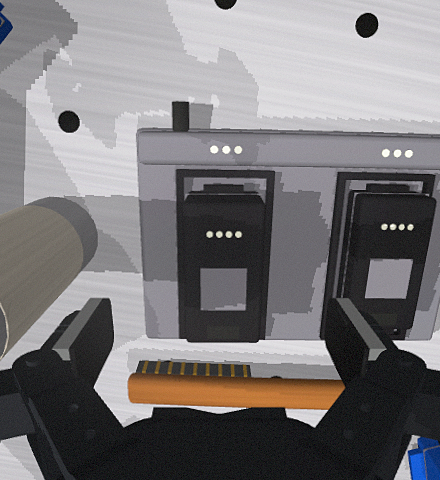

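Crop: the black tall pack, with lamps at (225,235) and its grey square at (222,290), is centred between the fingers. That confirms the choice, so I'll go down and grip.

Request:
send_rows([
  {"gripper": -1, "x": 0, "y": 0, "z": 2.5, "ax": 0, "ay": 0, "az": 0.2},
  {"gripper": -1, "x": 0, "y": 0, "z": 2.5, "ax": 0, "ay": 0, "az": 0},
  {"gripper": -1, "x": 0, "y": 0, "z": 2, "ax": 0, "ay": 0, "az": 0},
  {"gripper": -1, "x": 0, "y": 0, "z": 1.1, "ax": 0, "ay": 0, "az": 0},
  {"gripper": -1, "x": 0, "y": 0, "z": 0, "ax": 0, "ay": 0, "az": 0},
])

```text
clock: 4.63
position: [543.4, 224.9, 28.5]
ee_rot: [0.997, 0.081, -0.001, 0.001]
contact_force: [-0.2, -0.8, -0.5]
gripper_width: 85.4
grasp_force: 0.0
```

Request:
send_rows([
  {"gripper": 0.3, "x": 0, "y": 0, "z": 0, "ax": 0, "ay": 0, "az": 0},
  {"gripper": 0.3, "x": 0, "y": 0, "z": 0, "ax": 0, "ay": 0, "az": 0},
  {"gripper": 1, "x": 0, "y": 0, "z": 0, "ax": 0, "ay": 0, "az": 0},
  {"gripper": 1, "x": 0, "y": 0, "z": 0, "ax": 0, "ay": 0, "az": 0},
  {"gripper": 1, "x": 0, "y": 0, "z": 0, "ax": 0, "ay": 0, "az": 0},
])

```text
clock: 5.05
position: [545.0, 226.2, 30.7]
ee_rot: [0.997, 0.081, 0.001, -0.0]
contact_force: [-1.0, 0.1, 0.6]
gripper_width: 25.7
grasp_force: 0.0
```

Request:
send_rows([
  {"gripper": 1, "x": 0, "y": 0, "z": 0, "ax": 0, "ay": 0, "az": 0},
  {"gripper": 1, "x": 0, "y": 0, "z": 0, "ax": 0, "ay": 0, "az": 0},
])

```text
clock: 5.22
position: [544.7, 226.0, 30.0]
ee_rot: [0.997, 0.081, 0.0, -0.0]
contact_force: [-0.6, 0.8, 0.1]
gripper_width: 0.9
grasp_force: 0.0
```

The fingers shut to 0.9 mm without gripping anything, so I'll take a look.

Run:
```python
from plan import *
im,d=arm.get_image('wrist'); st()
sc,ds=arm.get_image('scene')
a=im[150:480,120:520]; b=cv2.resize(sc[190:320,300:460],(400,325),interpolation=cv2.INTER_CUBIC)
save('chk4',np.hstack([a[:325],b]))
C=cloud('wrist',d)
q=C[(C[...,2]>54)&(C[...,2]<68)&(C[...,1]>170)&(C[...,1]<270)&(C[...,0]>455)&(C[...,0]<610)]
print(len(q),q.mean(0),cv2.minAreaRect(q[:,:2].astype(np.float32)))
```

```text
t 5.27 p [544.6 225.9  29.9] yaw 9.31 tilt 0.01 F [0.4 0.2 0.2] M [-0.01  0.02 -0.04] w 0.1 g 0.0
8706 [552.16362503 227.9001624   59.95653213] ((528.1309814453125, 224.41761779785156), (87.09485626220703, 52.96767044067383), 8.995092391967773)
```

View pics/chk4.png

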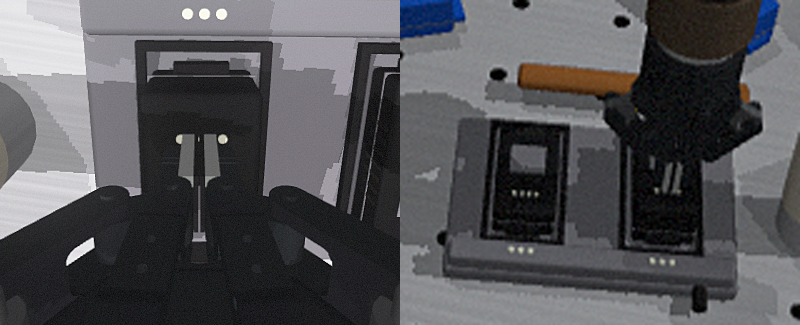

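Run:
```python
from plan import *
im,d=arm.get_image('wrist'); C=cloud('wrist',d); st()
for v in range(270,410,12):
    print(v,[(int(u),C[v,u].round(0).tolist()) for u in (285,303,312,319,326,336,350)])
m=np.array(arm.camera_model('wrist')['cam_to_world']);print(m.round(2))
s=arm.read_state()
for c in ('top','scene'):
    im,d=arm.get_image(c);P=cloud(c,d);print(c,arm.boxes_of(c,'tall_pack')[:1])
    q=P[(abs(P[...,0]-s['position'][0])<25)&(abs(P[...,1]-226)<40)&(P[...,2]>50)]
    print(np.histogram(q[:,2],bins=range(50,200,10)))
print(s['joints'])
```

```text
t 5.37 p [544.5 225.9  29.7] yaw 9.31 tilt -0.0 F [-0.  -0.1 -0.6] M [-0.02 -0.04 -0.02] w 0.1 g 0.0
270 [(285, [557.0, 244.0, 60.0]), (303, [558.0, 237.0, 60.0]), (312, [559.0, 233.0, 61.0]), (319, [559.0, 230.0, 61.0]), (326, [559.0, 227.0, 60.0]), (336, [561.0, 223.0, 62.0]), (350, [561.0, 217.0, 60.0])]
282 [(285, [551.0, 244.0, 61.0]), (303, [552.0, 236.0, 59.0]), (312, [553.0, 232.0, 60.0]), (319, [554.0, 229.0, 61.0]), (326, [554.0, 227.0, 61.0]), (336, [555.0, 222.0, 60.0]), (350, [556.0, 216.0, 61.0])]
294 [(285, [546.0, 243.0, 61.0]), (303, [553.0, 236.0, 73.0]), (312, [554.0, 232.0, 74.0]), (319, [554.0, 230.0, 74.0]), (326, [555.0, 227.0, 74.0]), (336, [549.0, 221.0, 60.0]), (350, [550.0, 215.0, 60.0])]
306 [(285, [550.0, 242.0, 78.0]), (303, [554.0, 235.0, 84.0]), (312, [555.0, 232.0, 85.0]), (319, [554.0, 230.0, 83.0]), (326, [555.0, 227.0, 84.0]), (336, [556.0, 224.0, 85.0]), (350, [553.0, 217.0, 77.0])]
318 [(285, [549.0, 241.0, 87.0]), (303, [554.0, 235.0, 93.0]), (312, [555.0, 232.0, 93.0]), (319, [555.0, 230.0, 93.0]), (326, [555.0, 227.0, 93.0]), (336, [556.0, 224
[... 1614 characters left out ...]
-5.0000e-02  2.3974e+02]
 [ 0.0000e+00  2.9000e-01 -9.6000e-01  2.0329e+02]
 [ 0.0000e+00  0.0000e+00  0.0000e+00  1.0000e+00]]
top [{'rect': [427.1, 305.3, 47.7, 60.6], 'score': 0.95}]
(array([100, 150,  13,   6,   1,   7,  33,  16,  17,   1,   2,   8,  21,
        10]), array([ 50,  60,  70,  80,  90, 100, 110, 120, 130, 140, 150, 160, 170,
       180, 190]))
scene [{'rect': [273.9, 178.0, 52.2, 28.8], 'score': 0.94}]
(array([ 72, 308,  42,  42,  38,  66, 167, 135, 114,  98, 103, 142,  96,
        17]), array([ 50,  60,  70,  80,  90, 100, 110, 120, 130, 140, 150, 160, 170,
       180, 190]))
[ 6.67706913e-01  4.96639437e-01 -2.88619583e-01  1.86470299e-05
 -7.85575744e-01  1.06558611e+00]
```

The shut fingertips are at z≈70 while the TCP reads 30, so this tool's real tips sit about 40 mm short of the reported TCP. I'll open the fingers and measure the tool itself before going deeper.

Request:
send_rows([
  {"gripper": -1, "x": 0, "y": 0, "z": 0, "ax": 0, "ay": 0, "az": 0},
  {"gripper": -1, "x": 0, "y": 0, "z": 0, "ax": 0, "ay": 0, "az": 0},
  {"gripper": -1, "x": 0, "y": 0, "z": 0, "ax": 0, "ay": 0, "az": 0},
  {"gripper": -1, "x": 0, "y": 0, "z": 0, "ax": 0, "ay": 0, "az": 0},
  {"gripper": -1, "x": 0, "y": 0, "z": 0, "ax": 0, "ay": 0, "az": 0},
])

```text
clock: 5.98
position: [544.5, 225.9, 29.6]
ee_rot: [0.997, 0.081, -0.0, 0.0]
contact_force: [-0.7, -0.4, -0.3]
gripper_width: 60.6
grasp_force: 0.0
```

Run:
```python
from plan import *
im,d=arm.get_image('wrist'); C=cloud('wrist',d); s=arm.read_state(); st()
Q=R.from_quat(s['ee_rot']); T=Q.inv().apply((C-s['position']).reshape(-1,3)).reshape(C.shape)
# in tool frame: gripper points: anything nearer than z<-30 (30 mm behind TCP)
G=T.reshape(-1,3); 
g=G[(G[:,2]<-38)&(abs(G[:,0])<60)&(abs(G[:,1])<75)]
for z in range(-190,-36,8):
    q=g[abs(g[:,2]-z)<4]
    if len(q)>5: 
        l=q[q[:,1]<-5];r=q[q[:,1]>5]
        print(z,len(q),'x',q[:,0].min().round(),q[:,0].max().round(),'L',l[:,1].min().round() if len(l) else '',l[:,1].max().round() if len(l) else '','R',r[:,1].min().round() if len(r) else '',r[:,1].max().round() if len(r) else '')
for v in (400,420,440,460,475): print(v,T[v,320].round(),T[v,300].round())
```

```text
t 6.03 p [544.5 225.9  29.7] yaw 9.31 tilt -0.01 F [ 0.5 -0.5  0.3] M [ 0.01 -0.    0.05] w 67.6 g 0.0
-134 378 x 19.0 22.0 L -23.0 -10.0 R 6.0 19.0
-126 7624 x 9.0 21.0 L -65.0 -5.0 R 5.0 60.0
-118 14119 x -2.0 19.0 L -69.0 -5.0 R 5.0 65.0
-110 13109 x -12.0 18.0 L -68.0 -5.0 R 5.0 64.0
-102 7258 x -13.0 18.0 L -67.0 -5.0 R 5.0 63.0
-94 8681 x -13.0 17.0 L -66.0 -26.0 R 21.0 62.0
-86 5719 x -13.0 14.0 L -65.0 -29.0 R 25.0 61.0
-78 1348 x -3.0 14.0 L -61.0 -32.0 R 28.0 57.0
-70 1649 x -11.0 12.0 L -46.0 -32.0 R 28.0 42.0
-62 1417 x -12.0 12.0 L -46.0 -32.0 R 28.0 42.0
-54 1221 x -12.0 12.0 L -46.0 -32.0 R 28.0 42.0
-46 971 x -12.0 12.0 L -46.0 -32.0 R 28.0 42.0
-38 272 x -11.0 11.0 L -39.0 -32.0 R 28.0 35.0
400 [-52.  -2. -30.] [-52. -11. -30.]
420 [  11.   -2. -109.] [  10.   -6. -108.]
440 [  11.   -2. -115.] [  11.   -6. -114.]
460 [  11.   -2. -119.] [  11.   -6. -119.]
475 [  11.   -2. -122.] [  10.   -6. -122.]
```

Tool measured: the pads run from about 44 to 80 mm behind the reported TCP when open, and the palm is at about 102 mm. The finger midpoint is at tool y −2, which is the wrist camera's lateral bias. I'll descend 42 mm more, so the TCP will read about −12, and grip.

Request:
send_rows([
  {"gripper": -1, "x": 0, "y": 0, "z": 0, "ax": 0, "ay": 0, "az": 0},
  {"gripper": -1, "x": 0, "y": 0, "z": 0, "ax": 0, "ay": 0, "az": 0},
  {"gripper": -1, "x": 0, "y": 0, "z": 1.2, "ax": 0, "ay": 0, "az": 0},
  {"gripper": -1, "x": 0, "y": 0, "z": 1.5, "ax": 0, "ay": 0, "az": 0},
  {"gripper": -1, "x": 0, "y": 0, "z": 1.5, "ax": 0, "ay": 0, "az": 0},
])

```text
clock: 6.45
position: [544.9, 226.2, -12.3]
ee_rot: [0.997, 0.081, 0.001, -0.0]
contact_force: [0.3, 0.6, 0.7]
gripper_width: 85.5
grasp_force: 0.0
```

Request:
send_rows([
  {"gripper": -0.2, "x": 0, "y": 0, "z": 0, "ax": 0, "ay": 0, "az": 0},
  {"gripper": 0, "x": 0, "y": 0, "z": 0, "ax": 0, "ay": 0, "az": 0},
  {"gripper": 1, "x": 0, "y": 0, "z": 0, "ax": 0, "ay": 0, "az": 0},
  {"gripper": 1, "x": 0, "y": 0, "z": 0, "ax": 0, "ay": 0, "az": 0},
  {"gripper": 1, "x": 0, "y": 0, "z": 0, "ax": 0, "ay": 0, "az": 0},
])

```text
clock: 6.87
position: [545.3, 226.4, -11.3]
ee_rot: [0.997, 0.081, 0.001, -0.001]
contact_force: [0.7, 0.1, -0.1]
gripper_width: 51.7
grasp_force: 63.5
```

Request:
send_rows([
  {"gripper": 1, "x": 0, "y": 0, "z": 0, "ax": 0, "ay": 0, "az": 0},
  {"gripper": 1, "x": 0, "y": 0, "z": 0, "ax": 0, "ay": 0, "az": 0},
  {"gripper": 1, "x": 0, "y": 0, "z": 0, "ax": 0, "ay": 0, "az": 0},
])

```text
clock: 7.12
position: [545.3, 226.4, -11.3]
ee_rot: [0.997, 0.081, 0.001, -0.0]
contact_force: [-0.2, 0.7, 4.7]
gripper_width: 51.7
grasp_force: 64.0
```

Gripped at 51.7 mm and 64 N. I'll lift gently.

Request:
send_rows([
  {"gripper": 1, "x": 0, "y": 0, "z": -0.8, "ax": 0, "ay": 0, "az": 0},
  {"gripper": 1, "x": 0, "y": 0, "z": -1.5, "ax": 0, "ay": 0, "az": 0},
  {"gripper": 1, "x": 0, "y": 0, "z": -2.5, "ax": 0, "ay": 0, "az": 0},
  {"gripper": 1, "x": 0, "y": 0, "z": -3, "ax": 0, "ay": 0, "az": 0},
  {"gripper": 1, "x": 0, "y": 0, "z": -3, "ax": 0, "ay": 0, "az": 0},
])

```text
clock: 7.53
position: [542.9, 225.0, 95.6]
ee_rot: [0.997, 0.081, -0.002, 0.001]
contact_force: [1.0, 0.9, -3.0]
gripper_width: 51.6
grasp_force: 63.2
```

Request:
send_rows([
  {"gripper": 1, "x": 0, "y": 1, "z": -1.5, "ax": 0, "ay": 0, "az": 0},
  {"gripper": 1, "x": 0, "y": 0, "z": 0, "ax": 0, "ay": 0, "az": 0},
  {"gripper": 1, "x": 0, "y": 0, "z": 0, "ax": 0, "ay": 0, "az": 0},
])

```text
clock: 7.78
position: [545.4, 215.7, 110.5]
ee_rot: [0.997, 0.08, -0.0, -0.0]
contact_force: [0.4, -0.8, -3.9]
gripper_width: 51.3
grasp_force: 63.5
```

```bash
cat > held.py <<'E'
from plan import *
def held(tag=''):
    im,d=arm.get_image('wrist'); C=cloud('wrist',d); s=arm.read_state(); st()
    Q=R.from_quat(s['ee_rot']); T=Q.inv().apply((C-s['position']).reshape(-1,3)).reshape(C.shape)
    q=T[(T[...,2]>-92)&(T[...,2]<-60)&(abs(T[...,0])<110)&(abs(T[...,1])<34)]
    for lo,hi in((12,36),(-80,-15)):
        r=q[(q[:,0]>lo)&(q[:,0]<hi)&(abs(q[:,1]+2)<20)]; 
        if len(r)>20: print(lo,hi,len(r),'z',np.percentile(r[:,2],[10,50,90]).round(1))
    top=np.median(q[(q[:,0]>12)&(q[:,0]<28)&(abs(q[:,1]+2)<20)][:,2])
    f=q[(abs(q[:,2]-top)<4)&(q[:,0]>12)]
    print('top z',top.round(1),'tail edge x',np.percentile(f[:,0],99).round(1),'y',np.percentile(f[:,1],[1,99]).round(1))
    # plane slope in x
    c=f[abs(f[:,1]+2)<18]; A=np.c_[c[:,0],c[:,1],np.ones(len(c))]; k=np.linalg.lstsq(A,c[:,2],rcond=None)[0]; print('slopes deg',np.degrees(np.arctan(k[:2])).round(2))
    return im,T
E
python3 - <<'E'
from held import *
im,T=held(); save('held1',im)
# pads tips when gripping
G=T.reshape(-1,3)
for z in range(-90,-34,4):
    q=G[(abs(G[:,2]-z)<2)&(abs(G[:,0])<13)&(abs(G[:,1])>26)&(abs(G[:,1])<50)]
    if len(q): print(z,len(q),q.min(0).round(),q.max(0).round())
E
```

```text
t 7.83 p [544.6 215.4 109.1] yaw 9.24 tilt -0.19 F [-0.6 -1.3 -3.5] M [ 0.03 -0.05 -0.06] w 51.5 g 63.5
12 36 6981 z [-72.2 -71.3 -64.8]
-80 -15 1312 z [-72.6 -71.9 -71.1]
top z -71.3 tail edge x 26.2 y [-27.   22.6]
slopes deg [ 7.05 -0.01]
-90 4326 [-13. -50. -92.] [ 13.  50. -88.]
-86 2515 [-13. -50. -88.] [ 13.  50. -84.]
-82 1257 [-13. -50. -84.] [ 13.  50. -80.]
-78 711 [  6. -50. -80.] [ 13.  50. -76.]
-74 369 [ -9. -46. -76.] [ 13.  42. -72.]
-70 826 [-13. -36. -72.] [ 13.  31. -68.]
-66 233 [  6. -41. -68.] [ 12.  37. -64.]
-62 312 [  6. -42. -64.] [ 11.  37. -60.]
-58 258 [  6. -41. -60.] [ 12.  37. -56.]
-54 228 [  6. -41. -56.] [ 11.  37. -52.]
-50 173 [  6. -41. -52.] [ 11.  37. -48.]
-46 126 [  6. -41. -48.] [ 11.  37. -44.]
-42 70 [  6. -41. -44.] [ 11.  36. -41.]
```

View pics/held1.png

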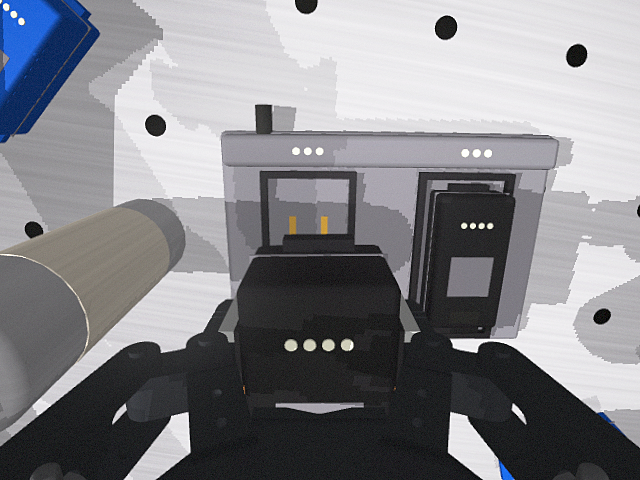

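The held pack is level in the grip: top at tool z −71.5, lamps at (320,345), tail end at tool x≈+26. The empty tray is visible at (308,215) and the low pack is undisturbed. Next I'll plan the transfer and tilt.

```bash
cat > ins.py <<'E'
from held import *
import json,os
cal=json.load(open('cal.json')) if os.path.exists('cal.json') else dict(B=[546.9,-155.6,18.0],yaw=-2.3,ox=24.4,oz=-27.0)
def pose(fx,fz,t):
    B=np.array(cal['B']); Y=R.from_euler('z',cal['yaw'],degrees=True); P=Y*R.from_euler('y',-t,degrees=True)
    org=np.array([fx,0,fz])+R.from_euler('y',-t,degrees=True).apply([50,0,0])
    return B+Y.apply(org)+P.apply([cal['ox'],0,cal['oz']]), tgt(cal['yaw'],t)
def where():
    s=arm.read_state(); Q=R.from_quat(s['ee_rot']); Y=R.from_euler('z',cal['yaw'],degrees=True)
    P=Q*R.from_euler('x',180,degrees=True)
    F=np.array(s['position'])+P.apply([-50-cal['ox'],0,-cal['oz']])
    f=Y.inv().apply(F-cal['B']); x=Y.inv().apply(P.apply([1,0,0])); st()
    print('front edge in bay',f.round(1),'tilt',np.degrees(np.arcsin(x[2])).round(2),'yawerr',np.degrees(np.arctan2(x[1],x[0])).round(2),'Fbay',Y.inv().apply(s['contact_force']).round(1))
E
python3 - <<'E'
from ins import *
where()
p,r=pose(-28,60,28); print(p)
s=None
for k in range(3): s=plan(p,r,grip=1,start=s,step=36,ang=5)
E
```

```text
t 7.83 p [544.6 215.4 109.1] yaw 9.24 tilt -0.19 F [-0.6 -1.3 -3.5] M [ 0.03 -0.05 -0.06] w 51.5 g 63.5
front edge in bay [-90.  355.8 118.4] tilt -0.19 yawerr 11.54 Fbay [-0.6 -1.3 -3.5]
[ 597.22645718 -157.62131932   89.08909926]
[{"gripper": 1, "x": -0.08, "y": 3.59, "z": 0.19, "ax": -0.5, "ay": 4.6, "az": 1.9}, {"gripper": 1, "x": 0.03, "y": 3.59, "z": 0.22, "ax": -0.4, "ay": 4.6, "az": 1.9}, {"gripper": 1, "x": 0.13, "y": 3.59, "z": 0.25, "ax": -0.5, "ay": 4.6, "az": 1.8}, {"gripper": 1, "x": 0.22, "y": 3.58, "z": 0.3, "ax": -0.4, "ay": 4.6, "az": 1.9}, {"gripper": 1, "x": 0.31, "y": 3.57, "z": 0.35, "ax": -0.5, "ay": 4.6, "az": 1.8}]
left [  27.5 -195.1  -10.5]
[{"gripper": 1, "x": 0.39, "y": 3.56, "z": 0.4, "ax": -0.4, "ay": 4.6, "az": 1.8}, {"gripper": 1, "x": 0.47, "y": 3.54, "z": 0.46, "ax": -0.1, "ay": 0.5, "az": 0.2}, {"gripper": 1, "x": 0.48, "y": 3.54, "z": 0.48, "ax": 0.0, "ay": -0.0, "az": 0.0}, {"gripper": 1, "x": 0.48, "y": 3.54, "z": 0.47, "ax": 0.0, "ay": -0.0, "az": 0.0}, {"gripper": 1, "x": 0.47, "y": 3.54, "z": 0.48, "ax": 0.0, "ay": -0.0, "az": 0.0}]
left [  2.4 -17.   -0.9]
[{"gripper": 1, "x": 0.23, "y": 1.69, "z": 0.23, "ax": 0.0, "ay": -0.0, "az": 0.0}]
left [-0.  0.  0.]
```

Request:
send_rows([
  {"gripper": 1, "x": 0, "y": 2.5, "z": 0.2, "ax": -0.5, "ay": 4.6, "az": 1.9},
  {"gripper": 1, "x": 0, "y": 3.6, "z": 0.2, "ax": -0.4, "ay": 4.6, "az": 1.9},
  {"gripper": 1, "x": 0.1, "y": 3.6, "z": 0.2, "ax": -0.5, "ay": 4.6, "az": 1.8},
  {"gripper": 1, "x": 0.2, "y": 3.6, "z": 0.3, "ax": -0.4, "ay": 4.6, "az": 1.9},
  {"gripper": 1, "x": 0.3, "y": 3.6, "z": 0.4, "ax": -0.5, "ay": 4.6, "az": 1.8},
])

```text
clock: 8.25
position: [567.3, 57.3, 101.0]
ee_rot: [0.984, 0.003, 0.18, 0.011]
contact_force: [0.8, -3.5, -2.6]
gripper_width: 51.3
grasp_force: 63.6
```

Request:
send_rows([
  {"gripper": 1, "x": 0.4, "y": 3.6, "z": 0.4, "ax": -0.4, "ay": 4.6, "az": 1.8},
  {"gripper": 1, "x": 0.5, "y": 3.5, "z": 0.4, "ax": 0, "ay": 0.5, "az": 0.2},
  {"gripper": 1, "x": 0.5, "y": 3.5, "z": 0.4, "ax": 0, "ay": 0, "az": 0},
  {"gripper": 1, "x": 0.5, "y": 3.5, "z": 0.4, "ax": 0, "ay": 0, "az": 0},
  {"gripper": 1, "x": 0.4, "y": 2.4, "z": 0.3, "ax": 0, "ay": 0, "az": 0},
])

```text
clock: 8.67
position: [600.5, -88.6, 106.3]
ee_rot: [0.979, -0.006, 0.204, 0.016]
contact_force: [0.9, -0.3, -2.9]
gripper_width: 51.5
grasp_force: 63.7
```

Run:
```python
from ins import *
arm.get_image('wrist');where(); p,r=pose(-28,60,28); plan(p,r,grip=1,step=25)
```

```text
t 8.72 p [601.8 -90.6 106.5] yaw -0.59 tilt 23.64 F [ 2.1 -2.6 -2.6] M [-0.34  0.75 -0.13] w 51.3 g 64.0
front edge in bay [-26.7  65.6  83.4] tilt 23.64 yawerr 1.71 Fbay [ 2.2 -2.6 -2.6]
[{"gripper": 1, "x": -0.38, "y": 2.4, "z": 0.59, "ax": 1.0, "ay": 4.3, "az": 1.6}, {"gripper": 1, "x": -0.36, "y": 2.42, "z": 0.52, "ax": -0.0, "ay": 0.0, "az": 0.0}, {"gripper": 1, "x": -0.27, "y": 1.88, "z": 0.41, "ax": -0.0, "ay": 0.0, "az": 0.0}]
left [-0.1  0.   0. ]
```

Request:
send_rows([
  {"gripper": 1, "x": -0.4, "y": 2.4, "z": 0.6, "ax": 1, "ay": 4.3, "az": 1.6},
  {"gripper": 1, "x": -0.4, "y": 2.4, "z": 0.5, "ax": 0, "ay": 0, "az": 0},
  {"gripper": 1, "x": -0.3, "y": 1.9, "z": 0.4, "ax": 0, "ay": 0, "az": 0},
  {"gripper": 1, "x": 0, "y": 0, "z": 0, "ax": 0, "ay": 0, "az": 0},
  {"gripper": 1, "x": 0, "y": 0, "z": 0, "ax": 0, "ay": 0, "az": 0},
])

```text
clock: 9.13
position: [598.2, -155.4, 93.7]
ee_rot: [0.971, -0.017, 0.239, 0.001]
contact_force: [0.0, -0.2, -2.7]
gripper_width: 51.3
grasp_force: 66.7
```

Run:
```python
from ins import *
im,d=arm.get_image('wrist');where(); save('hov',im)
C=cloud('wrist',d); Y=R.from_euler('z',cal['yaw'],degrees=True)
b=Y.inv().apply((C-cal['B']).reshape(-1,3)).reshape(C.shape)
q=b[(abs(b[...,2]-40)<4)&(abs(b[...,0]-64)<14)&(abs(b[...,1])<45)]
print('tower',len(q)); 
if len(q)>20: print(q.min(0).round(1),q.max(0).round(1),cv2.minAreaRect(q[:,:2].astype(np.float32)))
# held pack tail/top in tool
im,T=held()
p,r=pose(-28,4,28); plan(p,r,grip=1,step=15)
```

```text
t 9.18 p [ 598.4 -154.8   94.2] yaw -2.01 tilt 27.65 F [-0.8  0.  -2.9] M [ 0.01  1.2  -0.  ] w 51.4 g 66.7
front edge in bay [-27.    2.3  65.6] tilt 27.65 yawerr 0.29 Fbay [-0.8 -0.  -2.9]
tower 0
t 9.23 p [ 598.5 -154.4   94.6] yaw -1.94 tilt 27.69 F [-0.   0.  -3.9] M [0.03 1.26 0.02] w 51.1 g 66.7
12 36 6878 z [-72.7 -71.7 -64.8]
-80 -15 1489 z [-72.9 -72.2 -71.5]
top z -71.7 tail edge x 25.7 y [-26.8  22.8]
slopes deg [ 7.51 -0.07]
[{"gripper": 1, "x": -0.72, "y": 0.09, "z": 1.31, "ax": -0.6, "ay": 0.3, "az": 0.3}, {"gripper": 1, "x": -0.73, "y": 0.08, "z": 1.31, "ax": 0.0, "ay": 0.0, "az": 0.0}, {"gripper": 1, "x": -0.73, "y": 0.08, "z": 1.31, "ax": 0.0, "ay": 0.0, "az": 0.0}, {"gripper": 1, "x": -0.72, "y": 0.08, "z": 1.31, "ax": 0.0, "ay": 0.0, "az": 0.0}, {"gripper": 1, "x": -0.08, "y": 0.01, "z": 0.14, "ax": 0.0, "ay": 0.0, "az": 0.0}]
left [-0.   0.  -0.1]
```

View pics/hov.png

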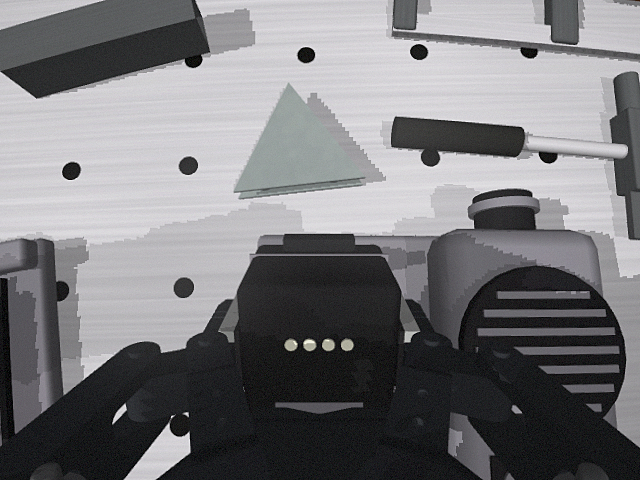

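The hover view shows the pack tilted about 28° over the bay with its tail at (320,245). The magnet square at (300,150) and hammer at (460,135) are clear of it. Next is the descent.

Request:
send_rows([
  {"gripper": 1, "x": -0.7, "y": 0.1, "z": 1.3, "ax": -0.6, "ay": 0.3, "az": 0.3},
  {"gripper": 1, "x": -0.7, "y": 0.1, "z": 1.3, "ax": 0, "ay": 0, "az": 0},
  {"gripper": 1, "x": -0.7, "y": 0.1, "z": 1.3, "ax": 0, "ay": 0, "az": 0},
  {"gripper": 1, "x": -0.3, "y": 0, "z": 0.6, "ax": 0, "ay": 0, "az": 0},
  {"gripper": 1, "x": 0, "y": 0, "z": 0, "ax": 0, "ay": 0, "az": 0},
])

```text
clock: 9.65
position: [600.4, -162.5, 50.2]
ee_rot: [0.972, -0.017, 0.236, -0.006]
contact_force: [1.1, -0.1, -3.4]
gripper_width: 51.3
grasp_force: 66.8
```

Run:
```python
from ins import *
arm.get_image('wrist');where(); p,r=pose(-28,2.5,28); plan(p,r,grip=1,step=8)
im,d=arm.get_image('scene'); print(arm.read_state()['contact_force'])
```

```text
t 9.7 p [ 600.9 -162.5   51.2] yaw -2.24 tilt 27.33 F [ 0.4 -0.3 -3.1] M [0.01 1.2  0.  ] w 51.5 g 66.8
front edge in bay [-24.3  -5.4  23. ] tilt 27.33 yawerr 0.06 Fbay [ 0.4 -0.3 -3.1]
[{"gripper": 1, "x": -0.48, "y": -0.17, "z": 0.61, "ax": -1.2, "ay": 0.7, "az": 0.0}, {"gripper": 1, "x": -0.49, "y": -0.19, "z": 0.6, "ax": -0.0, "ay": -0.0, "az": 0.0}, {"gripper": 1, "x": -0.28, "y": -0.1, "z": 0.35, "ax": -0.0, "ay": -0.0, "az": 0.0}]
left [-0.  0. -0.]
[-0.1397537   0.02909711 -3.17900319]
```

Request:
send_rows([
  {"gripper": 1, "x": -0.3, "y": -0.2, "z": 0.3, "ax": -1, "ay": 0.6, "az": 0},
  {"gripper": 1, "x": -0.3, "y": -0.2, "z": 0.3, "ax": 0, "ay": 0, "az": 0},
  {"gripper": 1, "x": 0, "y": 0, "z": 0, "ax": 0, "ay": 0, "az": 0},
  {"gripper": 1, "x": 0, "y": 0, "z": 0, "ax": 0, "ay": 0, "az": 0},
])

```text
clock: 10.08
position: [600.3, -164.3, 49.5]
ee_rot: [0.971, -0.017, 0.238, -0.006]
contact_force: [-0.2, 0.3, -2.6]
gripper_width: 51.3
grasp_force: 66.8
```

Run:
```python
from ins import *
for k in range(2): arm.get_image('wrist')
where(); p,r=pose(-28,2.5,28); plan(p,r,grip=1,step=8)
s=arm.read_state(); Q=R.from_quat(s['ee_rot']); print((Q.inv()*r).as_rotvec(degrees=True).round(2))
```

```text
t 10.18 p [ 600.5 -164.4   49.5] yaw -2.31 tilt 27.53 F [-0.1  0.6 -3.2] M [-0.01  1.19  0.03] w 51.4 g 66.8
front edge in bay [-24.5  -7.3  21.1] tilt 27.53 yawerr -0.01 Fbay [-0.1  0.6 -3.2]
[{"gripper": 1, "x": -0.47, "y": -0.26, "z": 0.59, "ax": -1.3, "ay": 0.5, "az": -0.0}, {"gripper": 1, "x": -0.47, "y": -0.27, "z": 0.58, "ax": -0.0, "ay": -0.0, "az": -0.0}, {"gripper": 1, "x": -0.21, "y": -0.12, "z": 0.26, "ax": -0.0, "ay": -0.0, "az": -0.0}]
left [-0.  0.  0.]
[-1.32  0.47 -0.01]
```

Run:
```python
from ins import *
s=arm.read_state(); print(np.round(s['joints'],3),np.round(s['joint_vel'],3),np.round(s['joint_efforts'],1))
```

```text
[-0.014  0.375 -0.554 -0.07  -0.16   1.616] [ 0.001  0.003  0.    -0.001  0.     0.001] [  0.  -34.4  13.9   3.    1.3  -0. ]
```

Joint 5 is at its range end (−0.16) at 27.5° of tilt, so the arm can't follow. I'll back the tilt off to 23°, which still exceeds the 21° minimum, and that frees the joint.

Run:
```python
from ins import *
p,r=pose(-28,21,22.8); plan(p,r,grip=1,step=5,ang=2)
```

```text
[{"gripper": 1, "x": -0.28, "y": -0.33, "z": 0.24, "ax": -0.5, "ay": -1.9, "az": 0.0}, {"gripper": 1, "x": -0.27, "y": -0.33, "z": 0.23, "ax": -0.6, "ay": -1.9, "az": 0.0}, {"gripper": 1, "x": -0.0, "y": 0.0, "z": 0.0, "ax": -0.2, "ay": -0.9, "az": 0.0}]
left [ 0. -0. -0.]
```

Request:
send_rows([
  {"gripper": 1, "x": -0.3, "y": -0.3, "z": 0.2, "ax": 0, "ay": -1.9, "az": 0},
  {"gripper": 1, "x": -0.3, "y": -0.3, "z": 0.2, "ax": -0.6, "ay": -1.9, "az": 0},
  {"gripper": 1, "x": 0, "y": 0, "z": 0, "ax": -0.6, "ay": -0.9, "az": 0},
  {"gripper": 1, "x": 0, "y": 0, "z": 0, "ax": 0, "ay": 0, "az": 0},
  {"gripper": 1, "x": 0, "y": 0, "z": 0, "ax": 0, "ay": 0, "az": 0},
])

```text
clock: 10.6
position: [596.9, -158.0, 43.1]
ee_rot: [0.98, -0.019, 0.198, 0.003]
contact_force: [-0.4, -0.3, -3.9]
gripper_width: 51.6
grasp_force: 66.8
```

Run:
```python
from ins import *
for k in range(2): arm.get_image('wrist')
where(); print(arm.read_state()['joints'].round(3)); p,r=pose(-28,8,22.8); plan(p,r,grip=1,step=7)
```

```text
t 10.7 p [ 596.9 -158.3   43.2] yaw -2.26 tilt 22.83 F [-0.4 -0.4 -3. ] M [ 0.02  1.04 -0.04] w 51.3 g 66.8
front edge in bay [-29.   -0.8  21.2] tilt 22.83 yawerr 0.04 Fbay [-0.4 -0.4 -3. ]
[ 0.011  0.387 -0.569  0.082 -0.217  1.443]
[{"gripper": 1, "x": -0.22, "y": -0.04, "z": 0.66, "ax": -0.1, "ay": -0.0, "az": 0.0}, {"gripper": 1, "x": -0.2, "y": -0.03, "z": 0.6, "ax": -0.0, "ay": -0.0, "az": 0.0}]
left [-0. -0.  0.]
```

It's tracking well again. I'll go down to just above the floor.

Request:
send_rows([
  {"gripper": 1, "x": -0.2, "y": 0, "z": 0.6, "ax": -0.1, "ay": 0, "az": 0},
  {"gripper": 1, "x": -0.2, "y": -0.1, "z": 0.6, "ax": 0, "ay": 0, "az": 0},
  {"gripper": 1, "x": -0.2, "y": 0, "z": 0.4, "ax": 0, "ay": 0, "az": 0},
  {"gripper": 1, "x": 0, "y": 0, "z": 0, "ax": 0, "ay": 0, "az": 0},
  {"gripper": 1, "x": 0, "y": 0, "z": 0, "ax": 0, "ay": 0, "az": 0},
])

```text
clock: 11.12
position: [597.4, -157.4, 25.4]
ee_rot: [0.98, -0.019, 0.197, 0.004]
contact_force: [-0.3, -0.1, -3.1]
gripper_width: 51.4
grasp_force: 67.0
```

Run:
```python
from ins import *
for k in range(2): arm.get_image('wrist')
where(); print(arm.read_state()['joints'].round(3)); p,r=pose(-29,0,22.8); plan(p,r,grip=1,step=2)
```

```text
t 11.22 p [ 597.9 -157.4   26.1] yaw -2.23 tilt 22.81 F [-0.8  0.2 -3.8] M [0.02 1.05 0.  ] w 51.3 g 67.0
front edge in bay [-28.    0.2   4.1] tilt 22.81 yawerr 0.07 Fbay [-0.8  0.1 -3.8]
[ 0.013  0.416 -0.598  0.126 -0.16   1.399]
[{"gripper": 1, "x": -0.12, "y": 0.01, "z": 0.16, "ax": -0.0, "ay": -0.0, "az": 0.1}, {"gripper": 1, "x": -0.12, "y": 0.02, "z": 0.16, "ax": -0.0, "ay": -0.0, "az": -0.0}]
left [-0.   0.  -0.3]
```

Run:
```python
from ins import *
p,r=pose(-30,4.5,21); s=plan(p,r,grip=1,step=3,ang=1)
p,r=pose(-38.5,4.5,21); s=plan(p,r,grip=1,step=3,ang=1,start=s)
```

```text
[{"gripper": 1, "x": -0.26, "y": 0.03, "z": 0.12, "ax": -0.0, "ay": -1.0, "az": 0.0}, {"gripper": 1, "x": 0.0, "y": -0.0, "z": 0.0, "ax": -0.0, "ay": -0.8, "az": 0.1}]
left [ 0.  0. -0.]
[{"gripper": 1, "x": -0.28, "y": -0.0, "z": -0.11, "ax": -0.0, "ay": -0.0, "az": -0.0}, {"gripper": 1, "x": -0.28, "y": -0.0, "z": -0.11, "ax": -0.0, "ay": -0.0, "az": -0.0}, {"gripper": 1, "x": -0.23, "y": -0.0, "z": -0.08, "ax": -0.0, "ay": -0.0, "az": -0.0}]
left [-0.  0.  0.]
```

Request:
send_rows([
  {"gripper": 1, "x": -0.25, "y": 0, "z": 0.1, "ax": 0, "ay": -1, "az": 0},
  {"gripper": 1, "x": 0, "y": 0, "z": 0, "ax": 0, "ay": -0.8, "az": 0},
  {"gripper": 1, "x": -0.3, "y": 0, "z": -0.1, "ax": 0, "ay": 0, "az": 0},
  {"gripper": 1, "x": -0.3, "y": 0, "z": -0.1, "ax": 0, "ay": 0, "az": 0},
  {"gripper": 1, "x": -0.2, "y": 0, "z": -0.1, "ax": 0, "ay": 0, "az": 0},
])

```text
clock: 11.63
position: [586.6, -156.9, 24.0]
ee_rot: [0.983, -0.019, 0.182, 0.003]
contact_force: [-1.3, 0.9, -3.3]
gripper_width: 51.1
grasp_force: 67.0
```

Run:
```python
from ins import *
for k in range(3): arm.get_image('wrist')
where(); print(arm.read_state()['joints'].round(3))
p,r=pose(-40,2,20.5); plan(p,r,grip=1,step=2,ang=1)
```

```text
t 11.78 p [ 586.8 -156.9   24.1] yaw -2.22 tilt 20.99 F [-0.1  0.  -3. ] M [ 0.06  0.93 -0.02] w 51.5 g 67.0
front edge in bay [-39.2   0.2   4.7] tilt 20.99 yawerr 0.08 Fbay [-0.1  0.  -3. ]
[ 0.014  0.412 -0.587  0.093 -0.207  1.43 ]
[{"gripper": 1, "x": -0.11, "y": 0.01, "z": 0.17, "ax": -0.0, "ay": -0.5, "az": 0.1}, {"gripper": 1, "x": -0.08, "y": 0.02, "z": 0.12, "ax": -0.0, "ay": 0.0, "az": -0.0}]
left [-0.  0.  0.]
```

Request:
send_rows([
  {"gripper": 1, "x": -0.2, "y": 0, "z": 0.05, "ax": 0, "ay": 0, "az": 0},
  {"gripper": 1, "x": -0.1, "y": 0, "z": 0.15, "ax": 0, "ay": 0, "az": 0},
  {"gripper": 1, "x": -0.05, "y": 0, "z": 0.1, "ax": 0, "ay": 0, "az": 0},
  {"gripper": 1, "x": 0, "y": 0, "z": 0, "ax": 0, "ay": 0, "az": 0},
  {"gripper": 1, "x": 0, "y": 0, "z": 0, "ax": 0, "ay": 0, "az": 0},
])

```text
clock: 12.2
position: [585.1, -156.8, 20.0]
ee_rot: [0.983, -0.019, 0.182, 0.004]
contact_force: [-0.4, 0.0, -3.3]
gripper_width: 51.6
grasp_force: 67.0
```

Run:
```python
from ins import *
for k in range(3): arm.get_image('wrist')
where(); print(arm.read_state()['joints'].round(3))
p,r=pose(-42.5,0,21); plan(p,r,grip=1,step=1,ang=1)
```

```text
t 12.35 p [ 585.3 -156.8   20.2] yaw -2.22 tilt 21.01 F [ 0.2 -0.8 -3.5] M [-0.05  0.91 -0.05] w 51.5 g 67.0
front edge in bay [-40.7   0.2   0.7] tilt 21.01 yawerr 0.08 Fbay [ 0.2 -0.8 -3.5]
[ 0.014  0.416 -0.597  0.1   -0.192  1.423]
[{"gripper": 1, "x": -0.1, "y": 0.02, "z": 0.0, "ax": -0.0, "ay": -0.0, "az": 0.1}, {"gripper": 1, "x": -0.09, "y": 0.01, "z": 0.01, "ax": -0.0, "ay": -0.0, "az": -0.0}]
left [-0. -0.  0.]
```

Request:
send_rows([
  {"gripper": 1, "x": -0.03, "y": 0, "z": 0.07, "ax": 0, "ay": 0, "az": 0},
  {"gripper": 1, "x": -0.02, "y": 0, "z": 0.06, "ax": 0, "ay": 0, "az": 0},
  {"gripper": 1, "x": 0, "y": 0, "z": 0, "ax": 0, "ay": 0, "az": 0},
])

```text
clock: 12.6
position: [585.3, -156.8, 18.8]
ee_rot: [0.983, -0.019, 0.182, 0.004]
contact_force: [-0.8, -0.1, -2.6]
gripper_width: 51.3
grasp_force: 66.9
```

Request:
send_rows([
  {"gripper": 1, "x": -0.09, "y": 0, "z": -0.04, "ax": 0, "ay": 0, "az": 0},
  {"gripper": 1, "x": -0.09, "y": 0, "z": -0.04, "ax": 0, "ay": 0, "az": 0},
  {"gripper": 1, "x": 0, "y": 0, "z": 0, "ax": 0, "ay": 0, "az": 0},
])

```text
clock: 12.85
position: [582.9, -156.8, 18.9]
ee_rot: [0.983, -0.019, 0.182, 0.003]
contact_force: [-0.6, 0.4, -3.4]
gripper_width: 51.2
grasp_force: 66.9
```

Run:
```python
from ins import *
arm.get_image('wrist')
where()
```

```text
t 12.9 p [ 582.9 -156.7   18.8] yaw -2.23 tilt 20.98 F [-1.   0.5 -3.7] M [-0.05  1.01 -0.02] w 51.3 g 66.9
front edge in bay [-43.1   0.2  -0.6] tilt 20.98 yawerr 0.07 Fbay [-1.   0.5 -3.7]
```

Request:
send_rows([
  {"gripper": 1, "x": -0.03, "y": 0, "z": 0.07, "ax": 0, "ay": 0, "az": 0},
  {"gripper": 1, "x": -0.03, "y": 0, "z": 0.07, "ax": 0, "ay": 0, "az": 0},
  {"gripper": 1, "x": 0, "y": 0, "z": 0, "ax": 0, "ay": 0, "az": 0},
])

```text
clock: 13.15
position: [583.4, -156.8, 18.2]
ee_rot: [0.983, -0.019, 0.183, 0.004]
contact_force: [-2.5, 0.2, 4.0]
gripper_width: 51.2
grasp_force: 67.7
```

Run:
```python
from ins import *
where()
```

```text
t 13.15 p [ 583.4 -156.8   18.2] yaw -2.2 tilt 21.05 F [-2.5  0.2  4. ] M [0.22 1.36 0.08] w 51.2 g 67.7
front edge in bay [-42.6   0.1  -1.3] tilt 21.05 yawerr 0.1 Fbay [-2.5  0.1  4. ]
```

Request:
send_rows([
  {"gripper": 1, "x": -0.08, "y": 0, "z": -0.08, "ax": 0, "ay": 0, "az": 0},
  {"gripper": 1, "x": -0.09, "y": 0, "z": -0.04, "ax": 0, "ay": 0, "az": 0},
  {"gripper": 1, "x": 0, "y": 0, "z": 0, "ax": 0, "ay": 0, "az": 0},
])

```text
clock: 13.4
position: [582.5, -156.6, 18.7]
ee_rot: [0.983, -0.019, 0.184, 0.003]
contact_force: [1.7, 0.5, 0.5]
gripper_width: 51.0
grasp_force: 67.0
```

Run:
```python
from ins import *
cal['B'][2]-=1.2; json.dump(cal,open('cal.json','w'))
where()
```

```text
t 13.4 p [ 582.5 -156.6   18.7] yaw -2.19 tilt 21.18 F [1.7 0.5 0.5] M [ 0.03  0.34 -0.05] w 51.0 g 67.0
front edge in bay [-43.6   0.3   0.2] tilt 21.18 yawerr 0.11 Fbay [1.7 0.6 0.5]
```

The front edge touches the floor and the lip exactly where the geometry says, so the tongue is hooked. Now to swing down along the sliding path.

```bash
cat > swing.py <<'E'
from ins import *
def swing(ts,fz=0.2,m=0.7):
    s=None; out=[]
    for t in ts:
        p,r=pose(max(-50.0,-51.5+20*np.tan(np.radians(t))+m),fz,t); s=plan(p,r,n=1,grip=1,step=12,ang=3.2,start=s)
E
python3 - <<'E'
from swing import *
swing([19,17,15,13,12])
E
```

```text
[{"gripper": 1, "x": -0.14, "y": 0.04, "z": 0.27, "ax": -0.0, "ay": -2.2, "az": 0.1}]
left [-0. -0.  0.]
[{"gripper": 1, "x": -0.17, "y": 0.0, "z": 0.23, "ax": -0.0, "ay": -2.0, "az": 0.0}]
left [-0. -0. -0.]
[{"gripper": 1, "x": -0.17, "y": 0.0, "z": 0.24, "ax": -0.0, "ay": -2.0, "az": 0.0}]
left [-0. -0.  0.]
[{"gripper": 1, "x": -0.17, "y": 0.0, "z": 0.23, "ax": -0.0, "ay": -2.0, "az": 0.0}]
left [-0.  -0.  -0.1]
[{"gripper": 1, "x": -0.09, "y": 0.0, "z": 0.13, "ax": -0.0, "ay": -1.0, "az": 0.0}]
left [ 0. -0.  0.]
```

Request:
send_rows([
  {"gripper": 1, "x": -0.14, "y": 0.02, "z": 0.26, "ax": 0, "ay": -2.1, "az": 0},
  {"gripper": 1, "x": -0.17, "y": 0, "z": 0.23, "ax": 0, "ay": -2, "az": 0},
  {"gripper": 1, "x": -0.17, "y": 0, "z": 0.24, "ax": 0, "ay": -2, "az": 0},
  {"gripper": 1, "x": 0, "y": 0, "z": 0, "ax": 0, "ay": 0, "az": 0},
])

```text
clock: 13.73
position: [581.5, -156.7, 10.1]
ee_rot: [0.991, -0.019, 0.131, 0.003]
contact_force: [1.6, 0.3, 3.7]
gripper_width: 51.6
grasp_force: 67.2
```

Run:
```python
from swing import *
where(); swing([13,12,11])
```

```text
t 13.73 p [ 581.5 -156.7   10.1] yaw -2.19 tilt 15.05 F [1.6 0.3 3.7] M [0.27 0.15 0.  ] w 51.6 g 67.2
front edge in bay [-44.3   0.2   0.1] tilt 15.05 yawerr 0.11 Fbay [1.6 0.4 3.7]
[{"gripper": 1, "x": -0.28, "y": 0.03, "z": 0.2, "ax": -0.0, "ay": -2.0, "az": 0.1}]
left [-0. -0. -0.]
[{"gripper": 1, "x": -0.09, "y": 0.0, "z": 0.12, "ax": -0.0, "ay": -1.0, "az": 0.0}]
left [ 0.1 -0.  -0. ]
[{"gripper": 1, "x": -0.08, "y": 0.0, "z": 0.13, "ax": -0.0, "ay": -1.0, "az": 0.0}]
left [-0. -0.  0.]
```

Request:
send_rows([
  {"gripper": 1, "x": -0.23, "y": 0.02, "z": 0.18, "ax": 0, "ay": -2, "az": 0},
  {"gripper": 1, "x": -0.1, "y": 0, "z": 0.12, "ax": 0, "ay": -1, "az": 0},
  {"gripper": 1, "x": -0.08, "y": 0, "z": 0.13, "ax": 0, "ay": -1, "az": 0},
  {"gripper": 1, "x": 0, "y": 0, "z": 0, "ax": 0, "ay": 0, "az": 0},
])

```text
clock: 14.07
position: [577.4, -156.9, 4.8]
ee_rot: [0.995, -0.019, 0.096, 0.002]
contact_force: [3.1, -0.2, 2.6]
gripper_width: 51.4
grasp_force: 67.4
```

Run:
```python
from swing import *
where(); held(); swing([9,7,5,3])
```

```text
t 14.07 p [ 577.4 -156.9    4.8] yaw -2.2 tilt 11.02 F [ 3.1 -0.2  2.6] M [ 0.18 -0.36  0.04] w 51.4 g 67.4
front edge in bay [-47.6  -0.2   0.2] tilt 11.02 yawerr 0.1 Fbay [ 3.1 -0.   2.6]
t 14.12 p [ 577.4 -156.8    4.9] yaw -2.2 tilt 11.07 F [3.4 0.7 3.3] M [ 0.11 -0.56 -0.04] w 51.4 g 67.4
12 36 6913 z [-72.4 -71.4 -64.8]
-80 -15 1422 z [-72.8 -72.1 -71.4]
top z -71.4 tail edge x 26.0 y [-26.8  22.9]
slopes deg [7.48 0.11]
[{"gripper": 1, "x": -0.1, "y": -0.0, "z": 0.28, "ax": -0.0, "ay": -2.1, "az": 0.1}]
left [-0.  0.  0.]
[{"gripper": 1, "x": -0.17, "y": -0.0, "z": 0.24, "ax": -0.0, "ay": -2.0, "az": 0.0}]
left [ 0.  0. -0.]
[{"gripper": 1, "x": -0.17, "y": -0.0, "z": 0.25, "ax": -0.0, "ay": -2.0, "az": 0.0}]
left [ 0.  0. -0.]
[{"gripper": 1, "x": -0.17, "y": -0.0, "z": 0.25, "ax": -0.0, "ay": -2.0, "az": 0.0}]
left [ 0.  0. -0.]
```

Everything is as planned: 11° tilt, no slip in the grip, low forces. Continuing onto the latch.

Request:
send_rows([
  {"gripper": 1, "x": -0.12, "y": 0, "z": 0.27, "ax": 0, "ay": -2.1, "az": 0},
  {"gripper": 1, "x": -0.16, "y": 0, "z": 0.24, "ax": 0, "ay": -2, "az": 0},
  {"gripper": 1, "x": -0.17, "y": 0, "z": 0.25, "ax": 0, "ay": -2, "az": 0},
  {"gripper": 1, "x": 0, "y": 0, "z": 0, "ax": 0, "ay": 0, "az": 0},
])

```text
clock: 14.45
position: [573.0, -156.9, -3.8]
ee_rot: [0.999, -0.019, 0.041, 0.001]
contact_force: [1.6, 1.0, 4.6]
gripper_width: 51.7
grasp_force: 67.8
```

Run:
```python
from swing import *
where(); held(); swing([3,1,0,-1])
```

```text
t 14.45 p [ 573.  -156.9   -3.8] yaw -2.21 tilt 4.74 F [1.6 1.  4.6] M [ 0.1   0.05 -0.01] w 51.7 g 67.8
front edge in bay [-50.3  -0.3   0.1] tilt 4.74 yawerr 0.09 Fbay [1.5 1.  4.6]
t 14.5 p [ 573.  -156.8   -3.7] yaw -2.21 tilt 4.83 F [2.9 0.9 4.7] M [ 0.06 -0.08 -0.02] w 51.3 g 67.8
12 36 6897 z [-72.2 -71.3 -65. ]
-80 -15 1396 z [-72.8 -72.1 -71.4]
top z -71.3 tail edge x 26.1 y [-26.8  22.8]
slopes deg [7.6  0.01]
[{"gripper": 1, "x": -0.04, "y": -0.02, "z": 0.23, "ax": 0.0, "ay": -1.8, "az": 0.1}]
left [ 0. -0. -0.]
[{"gripper": 1, "x": -0.12, "y": 0.0, "z": 0.26, "ax": 0.0, "ay": -2.0, "az": -0.0}]
left [-0. -0.  0.]
[{"gripper": 1, "x": -0.05, "y": 0.0, "z": 0.13, "ax": 0.0, "ay": -1.0, "az": -0.0}]
left [ 0. -0.  0.]
[{"gripper": 1, "x": -0.05, "y": 0.0, "z": 0.13, "ax": 0.0, "ay": -1.0, "az": -0.0}]
left [ 0. -0.  0.]
```

Request:
send_rows([
  {"gripper": 1, "x": -0.02, "y": 0, "z": 0.23, "ax": 0, "ay": -1.8, "az": 0},
  {"gripper": 1, "x": -0.05, "y": 0, "z": 0.26, "ax": 0, "ay": -2, "az": 0},
  {"gripper": 1, "x": -0.03, "y": 0, "z": 0.13, "ax": 0, "ay": -1, "az": 0},
  {"gripper": 1, "x": 0, "y": 0, "z": 0, "ax": 0, "ay": 0, "az": 0},
])

```text
clock: 14.83
position: [570.1, -157.5, -7.6]
ee_rot: [1.0, -0.019, -0.002, 0.0]
contact_force: [-7.5, -1.2, 20.4]
gripper_width: 51.1
grasp_force: 87.5
```

Run:
```python
from swing import *
where(); held(); swing([0,-1])
```

```text
t 14.83 p [ 570.1 -157.5   -7.6] yaw -2.21 tilt -0.18 F [-7.5 -1.2 20.4] M [0.36 1.74 0.09] w 51.1 g 87.5
front edge in bay [-51.   -1.1   2.9] tilt -0.18 yawerr 0.09 Fbay [-7.5 -1.5 20.4]
t 14.88 p [ 570.1 -157.6   -7.6] yaw -2.21 tilt -0.12 F [-6.9 -1.2 18.6] M [0.32 1.65 0.09] w 51.4 g 87.2
12 36 6976 z [-72.3 -71.4 -64.6]
-80 -15 1402 z [-72.6 -71.9 -71.2]
top z -71.4 tail edge x 26.1 y [-26.8  22.8]
slopes deg [7.29 0.08]
[{"gripper": 1, "x": 0.11, "y": -0.1, "z": 0.24, "ax": 0.0, "ay": 0.1, "az": 0.1}]
left [-0.  0. -0.]
[{"gripper": 1, "x": -0.05, "y": -0.0, "z": 0.13, "ax": 0.0, "ay": -1.0, "az": -0.0}]
left [ 0.  0. -0.]
```

Resistance near the end of the latch travel is about 20 N, with no slip. I'll press on in small steps.

Request:
send_rows([
  {"gripper": 1, "x": 0.03, "y": 0, "z": 0.1, "ax": 0, "ay": -0.5, "az": 0},
  {"gripper": 1, "x": 0, "y": 0, "z": 0.05, "ax": 0, "ay": -0.5, "az": 0},
  {"gripper": 1, "x": 0, "y": 0, "z": 0, "ax": 0, "ay": 0, "az": 0},
])

```text
clock: 15.13
position: [569.5, -157.7, -7.8]
ee_rot: [1.0, -0.02, -0.01, 0.0]
contact_force: [-12.0, 0.0, 26.4]
gripper_width: 51.1
grasp_force: 98.4
```

Run:
```python
from swing import *
where(); held()
```

```text
t 15.13 p [ 569.5 -157.7   -7.8] yaw -2.25 tilt -1.19 F [-12.    0.   26.4] M [ 0.35  2.58 -0.11] w 51.1 g 98.4
front edge in bay [-51.1  -1.2   4. ] tilt -1.19 yawerr 0.05 Fbay [-12.   -0.5  26.4]
t 15.18 p [ 569.5 -157.7   -7.8] yaw -2.25 tilt -1.16 F [-12.2   0.5  27.2] M [ 0.34  2.48 -0.09] w 51.5 g 98.0
12 36 7017 z [-72.6 -71.6 -64.6]
-80 -15 1470 z [-72.3 -71.6 -70.9]
top z -71.6 tail edge x 43.8 y [-26.7  22.9]
slopes deg [8.32 0.  ]
```

Pack top minus 45 mm puts the underside at z≈18.7, which is on the bay floor, so the pack appears to be home. I'll ease off the load and check.

Request:
send_rows([
  {"gripper": 1, "x": 0, "y": 0, "z": -0.15, "ax": 0, "ay": 0.6, "az": 0},
  {"gripper": 1, "x": 0, "y": 0, "z": -0.15, "ax": 0, "ay": 0.4, "az": 0},
  {"gripper": 1, "x": 0, "y": 0, "z": 0, "ax": 0, "ay": 0, "az": 0},
])

```text
clock: 15.43
position: [570.2, -157.7, -7.6]
ee_rot: [1.0, -0.02, -0.001, 0.0]
contact_force: [-2.5, -2.5, 10.2]
gripper_width: 51.5
grasp_force: 92.7
```

Run:
```python
from swing import *
where(); im,T=held()
s=arm.read_state(); Q=R.from_quat(s['ee_rot']); W=Q.apply(T.reshape(-1,3))+s['position']
Y=R.from_euler('z',cal['yaw'],degrees=True); b=Y.inv().apply(W-np.array([546.9,-155.6+2.0,18]))
for x in range(30,84,3):
    q=b[(abs(b[:,0]-x)<1.5)&(abs(b[:,1])<12)]; q2=b[(abs(b[:,0]-x)<1.5)&(abs(abs(b[:,1])-24)<5)]
    print(x,len(q),np.percentile(q[:,2],[5,50,95]).round(1) if len(q) else '',np.percentile(q2[:,2],[5,50,95]).round(1) if len(q2) else '')
```

```text
t 15.43 p [ 570.2 -157.7   -7.6] yaw -2.26 tilt -0.1 F [-2.5 -2.5 10.2] M [-0.6   1.16 -0.11] w 51.5 g 92.7
front edge in bay [-51.   -1.2   2.7] tilt -0.1 yawerr 0.04 Fbay [-2.4 -2.6 10.2]
t 15.48 p [ 570.2 -157.7   -7.6] yaw -2.26 tilt -0.15 F [-3.4 -2.2 11.5] M [-0.55  1.28 -0.12] w 51.4 g 92.8
12 36 6974 z [-72.4 -71.4 -64.7]
-80 -15 1457 z [-72.4 -71.7 -71. ]
top z -71.4 tail edge x 25.9 y [-26.7  22.8]
slopes deg [7.33 0.01]
30 653 [45.4 46.5 47.7] [44.8 46.1 49. ]
33 6778 [46.2 87.9 96.5] [38.6 58.2 97.4]
36 2077 [45.5 88.7 97.6] [45.2 58.9 97.1]
39 652 [45.2 46.2 47.2] [46.5 83.9 95.5]
42 1981 [ 45.6  99.7 104.2] [ 45.4  91.9 103.9]
45 765 [ 45.3  46.2 102.5] [ 5.6 45.9 47.3]
48 2742 [16.5 37.5 46.2] [ 7.  34.8 46.1]
51 558 [14.1 20.8 42.8] [-0.6 18.1 42.5]
54 203 [19.8 22.  24.2] 
57 266 [24.6 27.2 29.6] [37.4 37.9 38.3]
60 274 [30.3 32.4 34.6] [38.3 39.2 40.2]
63 296 [35.8 40.1 41. ] [38.2 39.3 40.4]
66 1306 [ 5.2 39.7 41.2] [ 3.2 38.5 40.1]
69 1638 [-1.2 35.2 40.8] [-1.2 17.8 37.2]
72 419 [-1.7 -0.6  0.3] [-1.8 -0.8  0.4]
75 449 [-1.7 -0.7  0.4] [-1.6 -0.7  0.3]
78 423 [-1.7 -0.6  0.4] [-1.7 -0.6  0.4]
81 465 [-1.7 -0.7  0.4] [-1.8 -0.7  0.3]
```

The latch ramp is back at its rest place (tooth tip x≈51) over the ledge, so it has snapped. The top is about 1.5 mm high and the grip force rose with the load, so the fingertips must be resting on the flared walls. I'll unload and release.

Request:
send_rows([
  {"gripper": 1, "x": 0, "y": 0, "z": -0.1, "ax": 0, "ay": 0, "az": 0},
  {"gripper": 1, "x": 0, "y": 0, "z": -0.08, "ax": 0, "ay": 0, "az": 0},
  {"gripper": 1, "x": 0, "y": 0, "z": 0, "ax": 0, "ay": 0, "az": 0},
])

```text
clock: 15.73
position: [570.1, -157.6, -7.5]
ee_rot: [1.0, -0.02, -0.002, 0.0]
contact_force: [-2.1, -5.9, 3.0]
gripper_width: 51.2
grasp_force: 89.9
```

Request:
send_rows([
  {"gripper": 0.1, "x": 0, "y": 0, "z": 0, "ax": 0, "ay": 0, "az": 0},
  {"gripper": -0.3, "x": 0, "y": 0, "z": 0, "ax": 0, "ay": 0, "az": 0},
  {"gripper": -0.5, "x": 0, "y": 0, "z": 0, "ax": 0, "ay": 0, "az": 0},
  {"gripper": -0.6, "x": 0, "y": 0, "z": -0.3, "ax": 0, "ay": 0, "az": 0},
  {"gripper": -0.6, "x": 0, "y": 0, "z": -1, "ax": 0, "ay": 0, "az": 0},
])

```text
clock: 16.15
position: [570.3, -156.2, 4.3]
ee_rot: [1.0, -0.02, -0.002, -0.0]
contact_force: [-0.8, -0.1, -0.0]
gripper_width: 68.2
grasp_force: 0.0
```

```bash
cat > prof.py <<'E'
from swing import *
def prof():
    st(); im,d=arm.get_image('wrist'); C=cloud('wrist',d)
    Y=R.from_euler('z',cal['yaw'],degrees=True); b=Y.inv().apply(C.reshape(-1,3)-np.array([546.9,-155.6+2.0,18]))
    for x in list(range(-52,30,9))+list(range(39,80,3)):
        q=b[(abs(b[:,0]-x)<1.5)&(abs(b[:,1])<12)&(b[:,2]<60)]
        if len(q): print(x,len(q),np.percentile(q[:,2],[5,50,95]).round(1))
    return im
E
python3 -c "
from prof import *
prof()"
```

```text
t 16.15 p [ 570.3 -156.2    4.3] yaw -2.26 tilt -0.27 F [-0.8 -0.1 -0. ] M [-0.01 -0.02 -0.07] w 68.2 g 0.0
-7 210 [46.9 47.8 48.6]
2 400 [47.1 47.9 48.8]
11 435 [46.6 47.6 48.4]
20 438 [46.7 47.6 48.5]
29 448 [46.8 47.7 48.7]
39 520 [46.9 47.7 48.7]
42 523 [46.9 47.8 48.8]
45 563 [46.9 47.9 48.8]
48 573 [46.9 47.8 48.7]
51 2190 [19.1 37.8 47.5]
54 165 [19.8 21.8 23.9]
57 203 [24.3 26.6 28.9]
60 246 [29.4 31.9 34.4]
63 271 [34.9 37.3 39.3]
66 372 [42.9 43.8 44.9]
69 1299 [ 3.4 15.7 44.7]
72 990 [ 2.3 37.8 44. ]
75 356 [1.9 3.  4.1]
78 375 [1.9 3.  4.1]
```

Request:
send_rows([
  {"gripper": -1, "x": 0, "y": 0, "z": -1.5, "ax": 0, "ay": 0, "az": 0},
  {"gripper": -1, "x": 0, "y": 0, "z": -3, "ax": 0, "ay": 0, "az": 0},
  {"gripper": -1, "x": -1, "y": 0, "z": -4, "ax": 0, "ay": 0, "az": 0},
  {"gripper": -1, "x": -2, "y": 0, "z": -4, "ax": 0, "ay": 0, "az": 0},
  {"gripper": -1, "x": -2, "y": 0, "z": -1, "ax": 0, "ay": 0, "az": 0},
])

```text
clock: 16.62
position: [527.6, -155.1, 145.0]
ee_rot: [1.0, -0.018, 0.006, 0.001]
contact_force: [0.6, -0.2, -0.2]
gripper_width: 85.1
grasp_force: 0.0
```

Run:
```python
from prof import *
for k in range(8): arm.get_image('wrist')
im=prof(); a=cv2.resize(im[60:360,180:480],(500,500),interpolation=cv2.INTER_CUBIC)
sc,_=arm.get_image('scene'); save('fin',np.hstack([a,cv2.resize(sc[180:290,135:275],(300,236)).copy() if 0 else cv2.copyMakeBorder(cv2.resize(sc[180:290,135:275],(300,236)),0,264,0,0,cv2.BORDER_CONSTANT)]))
```

```text
t 17.02 p [ 523.8 -154.7  137.1] yaw -2.21 tilt -0.13 F [0.  0.9 0.3] M [-0.02 -0.01 -0.02] w 85.5 g 0.0
-43 127 [43.9 45.  46. ]
-34 134 [43.6 44.5 45.5]
-25 129 [43.6 44.6 45.5]
-16 138 [43.8 45.  45.8]
-7 147 [43.9 44.9 45.9]
2 139 [43.9 44.9 45.8]
11 146 [43.3 44.5 45.6]
20 171 [43.5 44.5 45.4]
29 143 [43.6 44.9 46.3]
39 178 [43.3 44.4 45.5]
42 145 [43.2 44.4 45.6]
45 180 [43.2 44.1 45.3]
48 183 [41.5 43.8 45.2]
51 131 [14.7 16.8 18.8]
54 165 [19.1 21.6 24.5]
57 139 [24.  26.9 28.8]
60 174 [28.9 31.3 34. ]
63 181 [33.9 35.5 40.4]
66 183 [39.2 40.4 41.6]
69 109 [38.5 39.8 41.6]
72 55 [-1.3 -0.5  0.7]
75 137 [-1.7 -0.8  0.5]
78 128 [-1.8 -0.6  0.5]
```

View pics/fin.png

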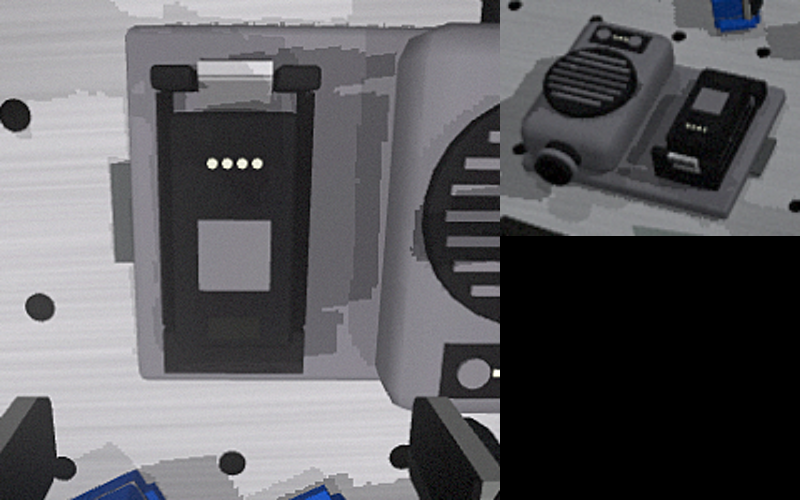

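The final view shows the pack flat in the bay, lamps at (235,163) and grey square at (234,255), with the pale latch tooth at rest over the tail at (235,90). Its top is 45 mm above the floor along its whole length. Nothing touches it, so I'm handing in.

```bash
python3 -c "
from bench import arm
print(arm.job_done())"
```

```text
the job is handed in; nothing more can be done
None
```

The tall pack is in the blower bay with its tongue hooked under the lip, lying flat with the latch closed over its tail. I handed the job in at about 17 s with the arm clear; no verdict was returned, and I did not re-measure the low pack and bystanders at the end.

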